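Load the green paraffin block into the microtome clamp

TASK

Take the paraffin block with the green cassette out of the sloped tray and lay it in the microtome's cassette clamp, wax side up, level and centred between the two jaws. Set the clamping nut for a standard cassette, with its handle pointing straight up, and then swing the red cam lever over as far as it goes to lock the block. Leave the other blocks and the things on the bench where they are.

Things in the scene. Friction and masses are not known exactly. Their poses are not given: they have to be found in the camera images.
- block_green: Block to load: bright green cassette 40 x 28 x 6 mm with cream wax 26 x 24 x 10 mm on it (16 mm high in all), 30 g. Origin: centre of the underside; x along the 40 mm length (small white label at the -x end; either end may face either jaw), y across the 28 mm, z out of the wax. Lies with x along the slope in the front (lower) place of one of the three compartments; wax centre 4.5 mm to +x.
- block_yellow: Bystander block of the same size with a yellow cassette, in the tray (front row). Same axes as the green one.
- block_pink: Bystander block of the same size with a pink cassette, in the tray (front row). Same axes as the green one.
- block_blue: Bystander block of the same size with a blue cassette, in the tray (rear row). Same axes as the green one.
- block_orange: Bystander block of the same size with an orange cassette, in the tray (rear row). Same axes as the green one.
- block_lilac: Bystander block of the same size with a lilac cassette, in the tray (rear row). Same axes as the green one.
- tray: Light grey fixed tray, 122 x 294 mm, three compartments side by side along y, each 94 mm wide, 116 mm long inside. The floor rises at 15 degrees to +x (away from the robot), 34 mm above the bench at mid-length. Above the floor: side and middle walls 24 mm in the lower third, 42 mm behind; front lip 14 mm, back wall 42 mm. Origin on the bench under its centre; z up.
- seat (a point): Centre of the top of the clamp's seat, a steel rail 20 mm wide (y), 36 mm long (x), 155 mm above the bench on the fixed microtome. x along the draw rod from the lever (front) to the nut (rear); y to the left seen from the front; z up. Fixed rear jaw face at x = +20 mm: a locked block's origin ends at x = 0, y near 0, z = 0. Beside the seat (|y| over 16 mm) it is free 25 mm down.
- microtome: Fixed white sliding microtome, 380 x 300 mm; origin on the bench under its centre, axes as the seat's. The seat is at x -30, y +60 mm. Knife carriage with red guard is parked behind (guard from x +117 mm, top 205 mm above the bench); slideway from y -58 mm to -142 mm, rails up to 157 mm.
- jaw: Front, moving aluminium jaw. Its face is at seat x = -24 mm with lever open and nut at 0, and 3.5 mm further off per rad of slack. Both jaws are 32 mm wide, 8 mm above the seat. The lever drives it 8 mm to +x through a spring of 4 N/mm: about 13.5 N on a cassette with the nut at 0, 12 N less per rad of slack. Origin 6 mm in front of its face, 15 mm below the seat's top.
- nut (a joint): Angle of the clamping nut about the draw rod (seat's x), rad. 0: handle straight up, in line with a white mark on the rear jaw, the setting for a standard cassette. Positive: slack, handle leaning to the seat's -y side; starts at 0.55 to 0.95. Turning it to 0 sweeps the ball up and to +y. Range -0.9 to 1.3. Stays where left (about 3 N at the ball).
- nut_axis (a point): Point on the nut's axis in the plane of its handle: seat x = +70 mm, 15 mm below the seat's top. Axes as the seat's. The knurled nut is 26 mm across and ends 4 mm behind this point; the rear jaw ends 36 mm in front of it.
- nut_ball (a point): Centre of the black ball, 16 mm diameter, at the end of the nut's 8 mm round handle, 46 mm from the nut's axis. Pinched along the seat's x it can be led along its arc; pushed only sideways while it leans far over, it binds on the finger.
- lever (a joint): Angle of the red cam lever about its upright pivot, rad. 0: open, pointing out to the front (seat's -x). Starts at 0 to 0.3; swings level, clockwise seen from above, to its stop at 1.75 (locked, pointing to the seat's +y). Stays where left; 2 to 4 N at the tip move it.
- lever_pivot (a point): On the lever's pivot axis at its mid-height: 62 mm in front of the seat's centre (up to 3.5 mm more when the nut is slack), 8 mm below the seat's top. Axes turn with the lever, which runs along its own -x. Round and below the lever it is free for 70 mm down.
- lever_tip (a point): Centre of the lever's round end (16 mm diameter, 12 mm high), 70 mm from the pivot axis; the bar between is 9 mm wide, 12 mm high.
- pot: Bystander: specimen jar with a red cap, 52 mm across, 70 mm high, behind the tray. Origin under its centre.
- brush: Bystander: section brush about 170 mm long lying on the bench left of the microtome.
- slide_box: Bystander: blue slide box 82 x 105 x 34 mm behind the tray. Origin under its centre.

How it is judged:
By the outcome, as a careful person would: the job done as asked, in the order asked, and still so for the second after the job is handed in, with the robot touching nothing.
It also fails if it takes over 72 s, if anything falls off the work surface, if the arm or the gripper's body presses on something with over 40 N, if the wrist force passes 120 N, or if a joint passes its speed limit or range.

ROBOT

A 7-joint arm with a two-finger parallel gripper is mounted at the origin on the work surface. World frame = base frame: x ahead of the robot, y to its left, z up, the work surface at z = 0. Lengths are in mm, angles in rad, forces in N, time in s.
With the tool pointing down it reaches from about 400 to 875 mm from the base axis. Payload 4.4 kg.
Tool frame: the origin (TCP) lies on the centre line of the jaws, within the pads' length; the fingertips stand 25 mm ahead of it and the grasp point (between the pads) lies 6 mm ahead of it (ctrl.finger_overhang is the distance from the TCP to the fingertips, in mm); z points along the fingers, y is the line along which they close (so a half turn about z gives the same grasp; the last joint's range is limited). The gripper opens to 85 mm and grips with 20 to 120 N. Pads are 22 mm wide; open, the fingers measure 114 mm over their backs; the gripper's body (76 mm by 85 mm) begins 54 mm behind the grasp point. The pads swing forward as they close: fully open they stand 13 mm farther back than shut.
Start: joints at [-1.274, 0.628, 0.038, 1.517, -0.027, 0.996, -0.02], TCP at [230.658, 607.713, 231.113] pointing down, gripper open.
Joint ranges: [-3.06, 3.06], [-0.37, 2.12], [-1.25, 1.32], [0.18, 2.47], [-1.1, 4.24], [0.23, 1.98], [-2.94, 2.94]. Speed limits (rad/s): [2.57, 2.57, 3.14, 3.14, 3.14, 3.14, 3.14].

INTERFACE

Orientations are given as [roll, pitch, yaw] about the fixed x, y, z axes, in that order (R = Rz(yaw) Ry(pitch) Rx(roll)).
In Python, from cell import ctrl gives the robot as it stands. The module is installed in compiled form; this text tells all that it offers.
- The arm moves only by the tool play_rows, never from a script. Its argument "targets" is a list of rows, each a list of 5 numbers: the closure, from 0 (fully open) to 1 (shut), then the shift along the tool's x, y, z in cm, then the turn about the tool's z in degrees. In form: [[gripper, dx, dy, dz, spin], ...]. A call has 1 to 10 rows; each row is the pose to reach, as a shift and turn from the pose commanded when the call began, along the tool's axes at that moment; what a row does not reach only later rows make up. A row lasts 1/10 s, in which the tool goes at most 50 mm and 8.59 degrees, less where a joint would pass 70% of its speed; a pose out of reach is approached as far as the arm can. A call with a gripper value outside its range is refused whole. The fingers move at their own pace and stop on an object; the grip force is fixed at half the most. Time passes only in rows, so rows that repeat a pose let the fingers close. It gives the time, the measured TCP pose, the force, the opening and the grip force at its end, in the units of the state.
- ctrl.read_state(): the state, without advancing time (a new reading comes with each control period).
- ctrl.get_image(name): name is "side" or "top"; returns (picture, depth): 480x640x3 uint8, red, green, blue; 480x640 float32, mm along the optical axis (not along the pixel's ray), 0 where there is no reading.
- ctrl.calibration(name): a dict with "vfov" (degrees; the focal length in pixels is half the picture's height over the tangent of half this angle, whatever the lens; pixels are square), "cx", "cy" (the principal point, pixels), "k1" (the pictures are not rectified: a ray, as slopes to the right and down, at radius r is drawn at 1 + k1 r^2 times it, then the intrinsics apply), "extrinsics" (4x4, takes a point from camera to world coordinates). Camera axes: x right, y down, z forward; pixel columns grow to the right and rows downward; lengths in mm; the calibration is good to about 2 mm. A picture is of the moment at which its call begins. calibration takes no time and is no camera call.
- ctrl.finish_job(): hands the job in; it is judged then, once.
Trained networks look in the newest picture that a camera, given by its name, has taken for a name from the list of things; names that differ only in an ending like _2 or _b are one class to them, and where a whole thing is asked for, a point or a joint stands for the part that bears it (a point fixed in the world has none). Each returns a list of dicts, best first, with "confidence" (0 to 1); they miss things now and then, are a little off and sometimes report something else, mostly with a low value. They report only what shows in the picture. A call takes as long as a camera call.
- ctrl.search_frame(camera, name): "bbox" ([left, top, right, bottom] in pixels, round what is visible of it).
- ctrl.trace(camera, name): "pixels" (480x640 bool, what is visible of it) and "bbox" ([left, top, right, bottom] in pixels, round what is visible of it).
The state is a dict: "clock": time; "qpos": joint angles; "qd": joint speeds; "tau": joint torques, N m; "eef_pos": TCP position; "tool_rot": TCP orientation; "force": force on the tool from outside, world axes, zero at the start; "torque": the same for the moment, N m; "width": finger opening in mm; "gripper_force": force on a finger pad.
Only numpy, scipy, OpenCV 4.12 (cv2) and the standard library are available. Lean on these libraries where they do the work, as an engineer would, in place of code of your own. Each camera call takes 0.05 s, during which the arm holds its last target. There are 200 camera calls.

## Working session

There is one attempt and no reset: what is moved stays moved. The work goes in short steps, Python scripts to look and compute and a tool call to move; the robot and the scene stay as the last step left them, time stands still between calls to the robot, and variables do not carry over. Pictures are saved under pics/ and viewed, at most 10 in all, crops included, and the job is handed in when it is done.

Besides the shell and the picture viewer there is one more tool, called after "Call:" as name(argument=value, ...) on one line, values as JSON. play_rows: Moves the arm, as the interface text tells. Its arguments: {"type":"object","properties":{"targets":{"type":"array"}},"required":["targets"]}

```bash
mkdir -p pics; cat > h.py <<'E'
import numpy as np, cv2
from cell import ctrl
from scipy.spatial.transform import Rotation as R
def cal(n):
    c=ctrl.calibration(n); f=240/np.tan(np.radians(c['vfov'])/2); return c,f
def pts(n,uv,d):
    "pixels Nx2 + depth N -> world"
    c,f=cal(n); uv=np.atleast_2d(uv).astype(float); d=np.atleast_1d(d)
    q=(uv-[c['cx'],c['cy']])/f; p=q.copy()
    for _ in range(20): p=q/(1+c['k1']*(p**2).sum(1,keepdims=True))
    X=np.c_[p*d[:,None],d,np.ones(len(d))]
    return (X@np.array(c['extrinsics']).T)[:,:3]
def proj(n,P):
    c,f=cal(n); P=np.atleast_2d(P); X=np.c_[P,np.ones(len(P))]@np.linalg.inv(np.array(c['extrinsics'])).T
    s=X[:,:2]/X[:,2:3]; s=s*(1+c['k1']*(s**2).sum(1,keepdims=True)); return s*f+[c['cx'],c['cy']]
def cloud(n,dep):
    v,u=np.mgrid[:480,:640]; return pts(n,np.c_[u.ravel(),v.ravel()],dep.ravel()).reshape(480,640,3)
def save(im,name): cv2.imwrite('pics/'+name+'.png',im[...,::-1])
E
python3 - <<'E'
from h import *
for n in('side','top'):
    im,d=ctrl.get_image(n); save(im,n+'0'); np.savez('pics/'+n+'0.npz',im=im,d=d)
    c,f=cal(n); print(n,f,c['cx'],c['cy'],c['k1'],np.round(c['extrinsics'],3).tolist())
    W=cloud(n,d)
    for k in('block_green','tray','microtome','jaw','nut','nut_ball','lever','lever_tip'):
        for r in ctrl.trace(n,k)[:2]:
            m=r['pixels']&(d>0); print(k,round(r['confidence'],2),np.round(r['bbox']),m.sum(),np.round(np.median(W[m],0)) if m.any() else '')
s=ctrl.read_state();print(s)
E
```

```text
side 455.0935970194636 323.06383981046406 239.41839660145047 -0.08452934226448103 [[0.994, -0.029, 0.104, 477.363], [-0.105, -0.486, 0.867, -845.547], [0.026, -0.873, -0.486, 635.893], [0.0, 0.0, 0.0, 1.0]]
block_green 0.63 [295. 337. 314. 360.] 281 [ 526. -202.   37.]
block_green 0.53 [395. 344. 462. 400.] 2491 [ 751. -268.   32.]
tray 0.92 [290. 307. 380. 477.] 9451 [ 563. -339.   39.]
tray 0.5 [321. 195. 336. 212.] 163 [619. 206. 147.]
microtome 0.65 [243. 172. 420. 307.] 14854 [607.  33. 117.]
jaw 0.48 [288. 198. 296. 216.] 121 [526. 185. 148.]
nut 0.71 [244. 178. 420. 308.] 14686 [608.  33. 117.]
nut 0.61 [329. 334. 350. 346.] 128 [ 590. -197.   57.]
nut_ball 0.57 [320. 195. 340. 213.] 188 [618. 206. 146.]
lever 0.74 [250. 207. 284. 212.] 212 [466. 183. 148.]
lever_tip 0.61 [253. 207. 287. 214.] 244 [471. 184. 147.]
top 501.2221978616838 321.8500647789129 238.27347889805864 0.033586252629223844 [[0.076, -0.975, 0.209, 308.403], [-0.997, -0.075, 0.011, 41.554], [0.005, -0.21, -0.978, 1504.77], [0.0, 0.0, 0.0, 1.0]]
block_green 0.64 [398. 270. 410. 282.] 108 [ 525. -192.   40.]
tr
[... 370 characters left out ...]
 14497 [600. 152.  62.]
{'clock': 0.9, 'qpos': array([-1.27378891,  0.62841593,  0.0385149 ,  1.51737053, -0.02697863,
        0.99627224, -0.019999  ]), 'qd': array([-0.00094392, -0.00035011, -0.0020546 , -0.00099633, -0.00057954,
       -0.00013278,  0.00027731]), 'tau': array([-3.30063713e-04, -5.63285851e+01,  1.22585010e+00, -1.93790781e+01,
        1.09569330e-02,  1.73948807e-03,  1.85717101e-05]), 'eef_pos': array([230.68670403, 607.72828071, 231.11282178]), 'tool_rot': array([ 3.14154022e+00, -1.03862922e-05,  2.77876145e+00]), 'force': array([0.72131444, 0.18892567, 0.22178401]), 'torque': array([0.00077128, 0.03974397, 0.02221081]), 'gripper_force': 0.0, 'width': 84.9853712190782}
```

View pics/side0.png

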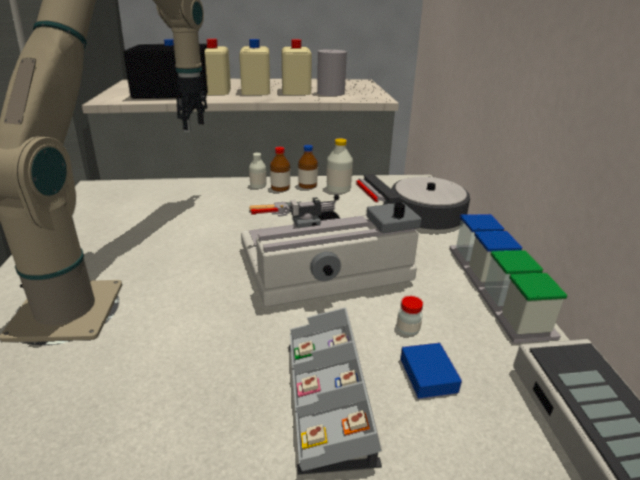

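View pics/top0.png

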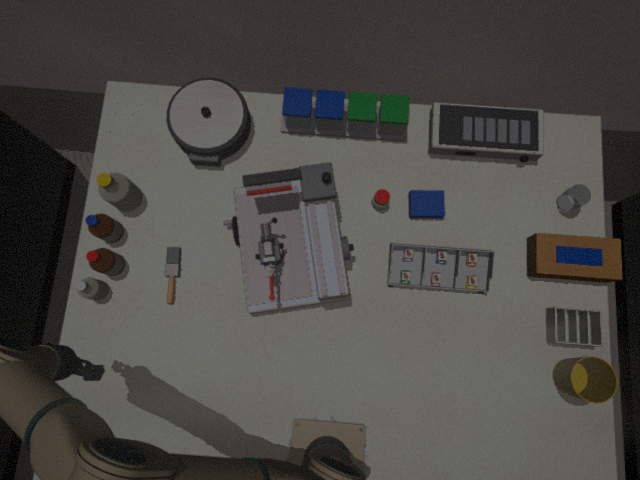

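```bash
python3 - <<'E'
from h import *
a=np.load('pics/side0.npz')['im'];b=np.load('pics/top0.npz')['im']
z=lambda im,x,y,w,h,s:cv2.resize(im[y:y+h,x:x+w],(w*s,h*s),interpolation=cv2.INTER_CUBIC)
A=z(a,240,180,100,75,4);B=z(a,285,320,100,75,4);C=z(b,225,210,100,75,4);D=z(b,385,240,100,75,4)
save(np.vstack([np.hstack([A,B]),np.hstack([C,D])]),'crops0')
for n in('side','top'):
    Z=np.load(f'pics/{n}0.npz');d=Z['d'];W=cloud(n,d)
    print(n,'table z',np.median(W[400:460,150:250,2]) if n=='side' else np.median(W[320:380,300:420,2]))
    for k in('tray','microtome'):
        r=ctrl.trace(n,k)[0];m=r['pixels']&(d>0)
        P=W[m]; print(k,cv2.minAreaRect(P[P[:,2]>15][:,:2].astype(np.float32)))
    for k in('block_green','block_pink','block_yellow','block_blue','block_orange','block_lilac'):
        for r in ctrl.search_frame(n,k)[:2]: print(k,round(r['confidence'],2),np.round(r['bbox'],1))
E
```

```text
side table z -0.7940058897667086
tray ((561.8645629882812, -289.70269775390625), (122.92943572998047, 298.58160400390625), 0.10973374545574188)
microtome ((608.5286865234375, 223.4945831298828), (554.49365234375, 451.9601745605469), 82.89651489257812)
block_green 0.54 [294.4 337.7 313.7 358.5]
block_pink 0.59 [294.  376.8 322.3 396.1]
block_yellow 0.73 [301.4 422.7 326.7 446.6]
block_blue 0.74 [337.2 372.4 360.1 384.6]
block_orange 0.58 [342.  411.  369.7 435.7]
block_lilac 0.45 [328.3 333.6 350.6 344. ]
top table z 0.7622362942279324
tray ((561.7535400390625, -290.1746826171875), (121.37593078613281, 297.21185302734375), 0.4033832252025604)
microtome ((597.6658935546875, 159.33682250976562), (381.6066589355469, 366.3544616699219), 13.545432090759277)
block_green 0.54 [399.6 269.5 407.8 284.7]
block_pink 0.64 [431.1 273.9 442.  284.8]
block_blue 0.69 [437.6 248.6 448.  263.5]
block_orange 0.48 [263.3 258.1 274.6 266.2]
block_lilac 0.55 [400.7 246.6 411.6 261.4]
```

View pics/crops0.png

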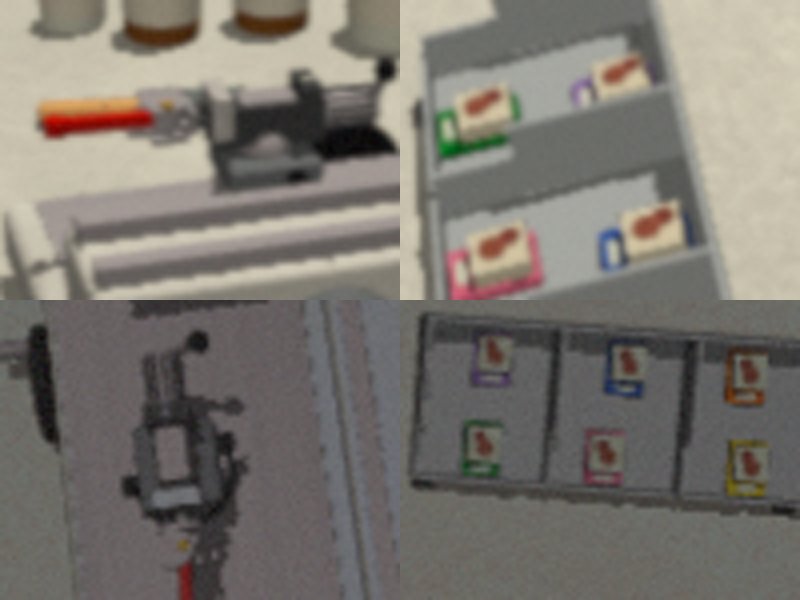

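```bash
python3 - <<'E'
from h import *
for n in('side','top'):
    Z=np.load(f'pics/{n}0.npz');d=Z['d'];im=Z['im'].astype(int);W=cloud(n,d)
    x,y,z=W[...,0],W[...,1],W[...,2]
    box=(x>380)&(x<830)&(y>-30)&(y<340)&(d>0)
    h,e=np.histogram(z[box],bins=range(0,230,5)); print(n,[(int(b),int(c)) for b,c in zip(e,h) if c>60])
    if n=='top':
        for lo in (50,100,120,140):
            m=(box&(z>lo)).astype(np.uint8); k,l,s,c=cv2.connectedComponentsWithStats(m); i=1+s[1:,4].argmax()
            P=W[l==i]; print(lo,s[i,4],cv2.minAreaRect(P[:,:2].astype(np.float32)))
    # red lever, orange
    R_,G,B=im[...,0],im[...,1],im[...,2]
    red=box&(R_>120)&(G<70)&(z>120)&(x<560)
    P=W[red];print('red',red.sum(),np.round(P.mean(0),1),np.round(P.min(0)),np.round(P.max(0)))
    # green block
    g=(G>R_+35)&(G>B+35)&(x>480)&(x<580)&(y>-260)&(y<-140)
    P=W[g];print('green',g.sum(),np.round(P.mean(0),1),np.round(P.min(0)),np.round(P.max(0)), cv2.minAreaRect(P[:,:2].astype(np.float32)))
    # ball
    b=ctrl.trace(n,'nut_ball')[0]['pixels'];v,u=np.nonzero(b);print('ball px',u.mean(),v.mean(),u.min(),u.max(),v.min(),v.max())
Z=np.load('pics/top0.npz');d=Z['d'];im=Z['im'];W=cloud('top',d)
np.set_printoptions(linewidth=250)
print('gray');print(im[236:276,254:290].mean(2).astype(int))
print('z');print(W[236:276,254:290,2].astype(int))
E
```

```text
side [(0, 234), (10, 74), (15, 203), (20, 282), (25, 275), (30, 295), (35, 272), (40, 295), (45, 426), (50, 1014), (55, 526), (60, 264), (65, 283), (70, 287), (75, 280), (80, 273), (85, 281), (90, 273), (95, 304), (100, 313), (105, 384), (110, 389), (115, 438), (120, 357), (125, 421), (130, 438), (135, 469), (140, 1239), (145, 744), (150, 833), (155, 676), (160, 165), (165, 109), (170, 114), (175, 142), (180, 627), (185, 213), (190, 183), (195, 266), (200, 116)]
red 98 [450.3 180.4 148.9] [420. 172. 142.] [484. 189. 154.]
green 56 [ 519.9 -201.4   27. ] [ 507. -210.   17.] [ 545. -178.   37.] ((522.3931274414062, -197.50076293945312), (29.170799255371094, 40.667903900146484), 73.20146942138672)
ball px 329.11170212765956 204.72340425531914 321 339 195 212
top [(0, 1823), (5, 372), (45, 194), (50, 1777), (55, 4017), (60, 1397), (65, 92), (110, 86), (115, 139), (120, 100), (130, 79), (135, 124), (140, 780), (145, 1083), (150, 539), (155, 766), (160, 286), (180, 413), (185, 690), (190, 337), (195, 276), (200, 386), (205, 73)]
50 13932 ((600.9569702148438, 145.48060607910156), (377.2047424316406, 338.7548828125), 12.593894004821777)
100 5511 ((607.7549438476562, 107.94916534423828), (384.1510925292969, 249.614013671875), 20.256145477294922)
120 5434 ((603.2608642578125, 117.28524017333984), (372.35528564453125, 249.1820831298828), 16.6977481842041)
140 5184 ((604.7695922851562, 131.4527130126953), (367.27264404296875, 248.4739532470703), 12.113716125488281)<stdin>:14: RuntimeWarning: Mean of empty slice.
  ret = um.true_divide(
Traceback (most recent call last):
ValueError: zero-size array to reduction operation minimum which has no identity
```

```bash
python3 - <<'E'
from h import *
Z=np.load('pics/top0.npz');d=Z['d'];im=Z['im'].astype(int);W=cloud('top',d)
x,y,z=W[...,0],W[...,1],W[...,2]
np.set_printoptions(linewidth=250)
# slideway left edge: per row, scan columns for z jump 60->140
E=[]
for r in range(215,300):
    row=z[r,270:345]; 
    i=np.nonzero((row[:-1]<90)&(row[1:]>125))[0]
    if len(i): c=270+i[-1]; E.append((r,c,*pts('top',[c+.5,r],d[r,c+1])[0]))
E=np.array(E); print(len(E),np.round(E[::8],1))
L=cv2.fitLine(E[:,2:4].astype(np.float32),cv2.DIST_HUBER,0,.01,.01).ravel(); print('left edge',L,np.degrees(np.arctan2(L[1],L[0])))
E=[]
for r in range(205,300):
    row=z[r,300:370]; i=np.nonzero((row[:-1]>125)&(row[1:]<90))[0]
    if len(i): c=300+i[-1]; E.append((r,c,*pts('top',[c+.5,r],d[r,c])[0]))
E=np.array(E); L=cv2.fitLine(E[:,2:4].astype(np.float32),cv2.DIST_HUBER,0,.01,.01).ravel(); print('right edge',len(E),L,np.degrees(np.arctan2(L[1],L[0])))
print('gray');print(im[238:276,256:288].mean(2).astype(int))
print('z');print(z[222:276,256:288].astype(int))
red=(im[...,0]>im[...,1]+40)&(z>120)&(x<560)&(x>400)&(y>100)&(y<250)
v,u=np.nonzero(red);P=W[red];print(len(v),v.min(),v.max(),np.round(P.mean(0),1))
for r in range(v.min(),v.max()+1): q=red[r];print(r,np.nonzero(q)[0],end=' ')
g=(im[...,1]>im[...,0]+12)&(im[...,1]>im[...,2]+12)&(x>480)&(x<580)&(y>-260)&(y<-140)
v,u=np.nonzero(g);print('\ngreen',len(v),u.min(),u.max(),v.min(),v.max());P=pts('top',np.c_[u,v],d[v,u]);print(P.min(0),P.max(0),cv2.minAreaRect(P[:,:2].astype(np.float32)))
print(im[264:288,394:414].tolist()[10]); print(z[264:290,394:416].astype(int))
E
```

```text
78 [[ 215.   305.   663.   108.3  143.6]
 [ 224.   338.   308.4   41.6 1504.8]
 [ 233.   308.   612.6   95.8  141. ]
 [ 241.   309.   588.7   91.   147.9]
 [ 249.   310.   567.4   86.5  142.9]
 [ 257.   311.   544.7   81.9  146.4]
 [ 265.   312.   523.1   77.4  144. ]
 [ 273.   313.   502.2   73.1  137.5]
 [ 283.   315.   474.6   65.3  141.8]
 [ 292.   316.   449.9   60.6  145.6]]
left edge [9.7708148e-01 2.1286561e-01 5.4427325e+02 8.1485199e+01] 12.290337
right edge 77 [ 9.9521095e-01 -9.7750656e-02  4.1529211e+02  2.9850145e+01] -5.609658
gray
[[100 102  96 ...  89 101 101]
 [ 98 100 103 ...  98  95 100]
 [101 100 101 ... 100 101 100]
 ...
 [103 101 102 ... 103 101 100]
 [103 101 102 ... 101  98 102]
 [ 98 100 104 ... 103 107  98]]
z
[[58 58 60 ... 60 59 61]
 [64 59 63 ... 59 54 60]
 [58 58 55 ... 53 53 56]
 ...
 [58 60 56 ... 54 55 58]
 [53 63 61 ... 56 59 57]
 [56 60 57 ... 63 59 62]]
76 276 299 [449.3 183.  153. ]
276 [271 272] 277 [270 271 272] 278 [270 271 272] 279 [270 271 272] 280 [270 271 272] 281 [270 271 272] 282 [270 271 272] 283 [270 271 272] 284 [270 271 272] 285 [270
[... 3025 characters left out ...]
   17   19   16   20]
 [  33   34   33   29   33   30   26   28   28   28   19   24   22   20   12   19   25   17   20   17   20   22]
 [  -5    1   -2    0    1   32   28   34   31   33   35   33   39   29   25   29   30   31   35   31   31   30]
 [   1   -5   -2    3    2    6    1    0   -3    2    3    0    0   -3    0    2    1   -4   27   25   33   33]
 [  -2    0    5    3    4    0    5    1    3   -7    0   -3    4    0    0    4   -3    1    3    1    8    3]
 [   4   -2    3    8   -5    3    2   -1   -2    0    0    3   -1    6   -4    0   -1    0    6   -2   -1    4]
 [  -4    0   -3    0    0   -2   -2    0   -2    0    0    2   -4    3   -1    2    0    1   -3   -1    0    2]]
```

```bash
cat >> h.py <<'E'
U=np.array([.9771,.2129,0]);N=np.array([-.2129,.9771,0])
def ortho(n,im,o,ux,uy,z,rx,ry,s=4):
    "rectified picture of plane z; rows = -ux (up), cols = -uy; o world xy"
    a=np.arange(rx[1],rx[0],-1/s); b=np.arange(ry[1],ry[0],-1/s); A,B=np.meshgrid(a,b,indexing='ij')
    P=np.array([o[0],o[1],z])+A[...,None]*ux+B[...,None]*uy
    q=proj(n,P.reshape(-1,3)).reshape(*A.shape,2).astype(np.float32)
    return cv2.remap(im,q[...,0],q[...,1],cv2.INTER_CUBIC)
def avg(n,k=6):
    I=[ctrl.get_image(n) for _ in range(k)]; D=np.array([i[1] for i in I]); D[D==0]=np.nan
    return np.mean([i[0].astype(float) for i in I],0),np.nan_to_num(np.nanmedian(D,0))
E
python3 - <<'E'
from h import *
for n in('side','top'):
    im,d=avg(n); np.savez(f'pics/{n}1.npz',im=im,d=d)
T=np.load('pics/top1.npz')['im'].astype(np.float32);S=np.load('pics/side1.npz')['im'].astype(np.float32)
o=(557.3,205.1); pic=[]
for im,n in((T,'top'),(S,'side')):
    p=np.clip(ortho(n,im,o,U,N,163,(-75,125),(-50,50))*(1.6 if n=='top' else 1.1),0,255).astype(np.uint8)
    for a in range(-60,121,20):
        r=int((125-a)*4); p[r,::8 if a%40 else 2]=(0,255,0)
    p[::8,200]=(255,255,0); p[::8,200-64]=(0,255,255);p[::8,200+64]=(0,255,255); pic.append(p)
p=np.hstack(pic); cv2.imwrite('pics/ortho1.png',cv2.resize(p,(600,600))[...,::-1])
E
```

```text
(no output)
```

View pics/ortho1.png

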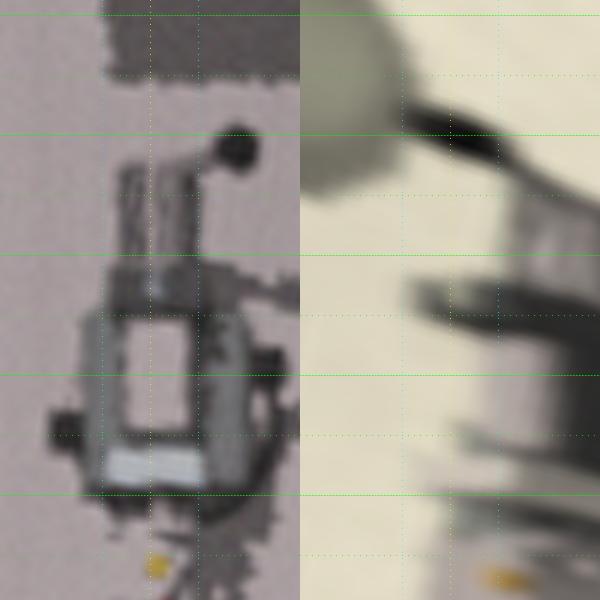

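```bash
cat >> h.py <<'E'
def to(x,y,z,yaw):
    "row shift (cm, deg) from measured pose to world TCP x,y,z (mm), yaw (deg)"
    s=ctrl.read_state(); Rm=R.from_euler('xyz',s['tool_rot']).as_matrix()
    d=Rm.T@(np.array([x,y,z])-s['eef_pos'])/10; sp=(np.degrees(s['tool_rot'][2])-yaw+180)%360-180
    return np.round(d,2).tolist()+[round(sp,1)]
E
python3 - <<'E'
from h import *
c,s=np.cos(np.radians(15)),np.sin(np.radians(15))
T=np.load('pics/top1.npz')['im'].astype(np.float32);S=np.load('pics/side1.npz')['im'].astype(np.float32)
pic=[]
for im,n in((T,'top'),(S,'side')):
    f=34+(527-562)*np.tan(np.radians(15))
    p=np.clip(ortho(n,im,(527-6*s,-195),np.array([c,0,s]),np.array([0,1.,0]),f+6*c,(-50,50),(-50,50))*(1.6 if n=='top' else 1.1),0,255).astype(np.uint8)
    p[::8,200]=(0,0,255);p[200,::8]=(0,0,255)
    pic.append(p)
cv2.imwrite('pics/ortho2.png',np.hstack(pic)[...,::-1])
print(to(450,330,300,69),to(526,-196,150,0),ctrl.finger_overhang)
E
```

```text
[-30.36, -18.18, -6.89, np.float64(90.2)] [-56.13, -64.66, 8.11, np.float64(159.2)] 25.0
```

View pics/ortho2.png

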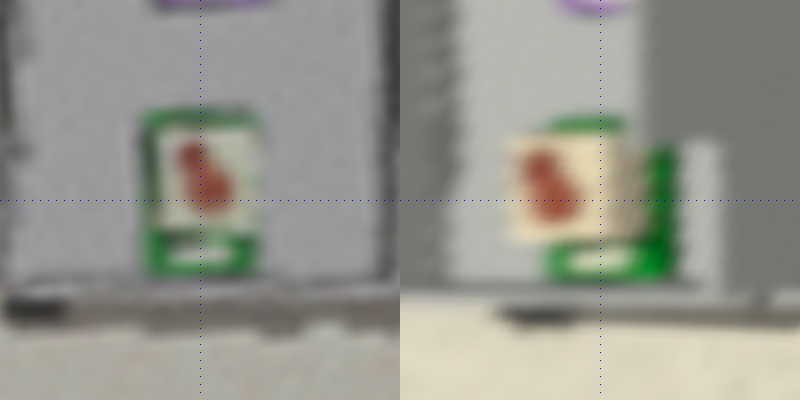

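Call:
play_rows(targets=[[0.5,-30.4,-18.2,-6.9,86],[0.5,-30.4,-18.2,-6.9,86],[0.5,-30.4,-18.2,-6.9,86],[0.5,-30.4,-18.2,-6.9,86],[0.5,-30.4,-18.2,-6.9,86],[0.5,-30.4,-18.2,-6.9,86],[0.5,-30.4,-18.2,-6.9,86],[0.5,-56.1,-64.7,-1,159.2],[0.5,-56.1,-64.7,3,159.2],[0.5,-56.1,-64.7,5,159.2]])

```text
clock: 3.35
eef_pos: [466.5, 190.4, 272.6]
tool_rot: [3.14, -0.001, 1.273]
force: [1.3, 1.2, -0.4]
width: 42.5
gripper_force: 0.0
```

```bash
python3 - <<'E'
from h import *
s=ctrl.read_state();print(s['clock'],s['eef_pos'],s['tool_rot'],s['width']);print(to(528,-195,130,0),ctrl.finger_overhang)
E
```

```text
3.35 [466.48275514 190.42352985 272.64538141] [ 3.14029762e+00 -1.42445119e-03  1.27267494e+00] 42.48973031051501
[-35.06, 17.18, 14.24, np.float64(72.9)] 25.0
```

Call:
play_rows(targets=[[0.5,-35,17.2,5,72.9],[0.5,-35,17.2,5,72.9],[0.5,-35,17.2,5,72.9],[0.5,-35,17.2,8,72.9],[0.5,-35,17.2,10,72.9],[0.5,-35,17.2,12,72.9],[0.5,-35,17.2,14.2,72.9],[0.5,-35,17.2,14.2,72.9],[0.5,-35,17.2,14.2,72.9],[0.5,-35,17.2,14.2,72.9]])

```text
clock: 4.35
eef_pos: [528.6, -196.0, 128.4]
tool_rot: [3.14, 0.003, 0.001]
force: [0.1, -0.9, 0.3]
width: 42.5
gripper_force: 0.0
```

```bash
python3 - <<'E'
from h import *
s=ctrl.read_state();print(s['clock'],s['eef_pos'],s['tool_rot'],s['width'],s['force']);print(to(528,-195,70,0))
p=s['eef_pos']; pic=[]
for n in('side','top'):
    im,d=ctrl.get_image(n); im=im.copy(); W=cloud(n,d)
    for dy in(-21,21):
        q=proj(n,p+[0,dy,-25])[0]; print(n,q)
    u,v=np.round(proj(n,p)[0]).astype(int)
    big=cv2.resize(im[v-40:v+35,u-50:u+50],(400,300),interpolation=cv2.INTER_CUBIC)
    for dy in(-21,21):
        for dx in(-11,11):
            q=(proj(n,p+[dx,dy,-25])[0]-[u-50,v-40]+.5)*4; cv2.circle(big,tuple(int(t) for t in q),2,(0,255,255),-1)
    pic.append(big)
save(np.hstack(pic),'grip1')
E
```

```text
4.35 [ 528.55442567 -196.00294697  128.44419451] [3.13954069e+00 3.14052253e-03 7.98778387e-04] 42.5324760169387 [ 0.09105936 -0.87253154  0.32438922]
[-0.04, -0.11, 5.84, np.float64(0.0)]
side [306.78775671 327.87191675]
side [305.10239359 313.18348549]
top [417.07029491 273.3376938 ]
top [402.14187919 272.18851262]
```

View pics/grip1.png

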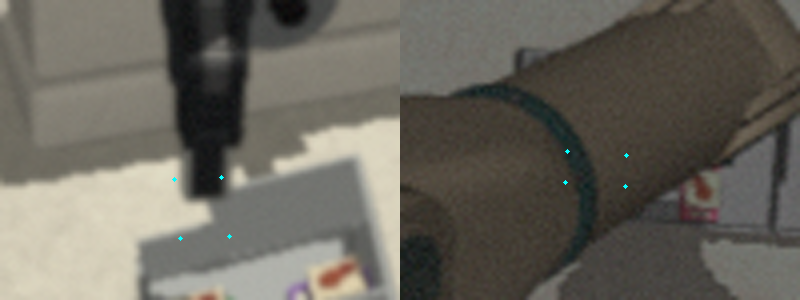

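```bash
python3 - <<'E'
from h import *
s=ctrl.read_state();p=s['eef_pos']; im,d=ctrl.get_image('side'); W=cloud('side',d)
u,v=np.round(proj('side',p)[0]).astype(int); print(u,v,p)
for r in range(v-20,v+25,2):
    print(r,[f'{W[r,c,0]:.0f},{W[r,c,1]:.0f},{W[r,c,2]:.0f}|{im[r,c].mean():.0f}' for c in range(296,316,3)])
E
```

```text
307 307 [ 529.75485009 -192.14155784  130.07157101]
287 ['520,-11,48|127', '514,-222,197|81', '519,-223,197|24', '522,-257,221|22', '527,-257,220|42', '531,-258,221|47', '536,-258,221|27']
289 ['520,-18,48|126', '527,-17,47|102', '519,-222,192|22', '522,-257,217|23', '527,-255,215|40', '532,-255,215|41', '536,-254,214|24']
291 ['520,-18,42|122', '527,-19,42|99', '519,-223,189|24', '522,-257,213|24', '527,-252,209|22', '532,-252,209|26', '536,-254,210|26']
293 ['520,-17,36|125', '527,-16,35|100', '519,-226,187|22', '522,-255,207|24', '527,-252,205|18', '532,-254,206|19', '537,-253,205|23']
295 ['520,-17,30|119', '527,-16,30|97', '519,-225,182|24', '522,-252,201|19', '527,-251,200|23', '532,-254,202|20', '537,-253,202|26']
297 ['520,-16,25|120', '527,-17,25|99', '519,-228,180|22', '522,-252,197|21', '528,-241,189|19', '533,-241,189|23', '538,-240,188|20']
299 ['520,-19,21|119', '527,-17,19|100', '518,-241,185|22', '522,-250,192|20', '528,-244,187|27', '533,-243,186|27', '538,-242,185|26']
301 ['520,-19,16|105', '528,2,-1|103', '518,-243,183|37', '523,-246,185|25', '528,-246,185|28', '5
[... 1383 characters left out ...]
 '549,-144,59|115']
323 ['517,-76,-1|204', '523,-75,-2|205', '530,-76,-2|206', '536,-76,-2|203', '543,-76,-3|168', '543,-144,54|115', '548,-147,56|114']
325 ['516,-84,-0|206', '523,-83,-1|201', '529,-83,-2|190', '531,-142,47|165', '537,-147,51|123', '543,-145,50|115', '549,-144,48|113']
327 ['516,-87,-2|175', '519,-146,47|151', '525,-148,48|126', '531,-146,46|118', '537,-147,47|113', '543,-146,45|114', '549,-145,44|114']
329 ['513,-147,43|117', '519,-147,42|115', '525,-145,40|114', '531,-145,39|114', '537,-146,40|113', '543,-145,39|115', '549,-144,38|112']
331 ['513,-146,37|113', '519,-146,36|114', '525,-146,36|112', '531,-145,34|115', '537,-145,35|115', '543,-145,34|115', '549,-146,35|115']
```

Call:
play_rows(targets=[[0.5,-0.2,0.3,3,0],[0.5,-0.2,0.3,5,0],[0.5,-0.2,0.3,6.5,0],[0.5,-0.2,0.3,6.5,0],[0.5,-0.2,0.3,6.5,0],[0.5,-0.2,0.3,6.5,0]])

```text
clock: 5.1
eef_pos: [528.8, -195.5, 66.4]
tool_rot: [3.141, -0.002, 0.007]
force: [0.8, 1.1, -0.2]
width: 43.0
gripper_force: 0.0
```

```bash
python3 - <<'E'
from h import *
s=ctrl.read_state();p=s['eef_pos']; im,d=ctrl.get_image('side'); W=cloud('side',d)
print(p,s['force'],s['width'],s['clock'])
for r in range(310,356,2):
    print(r,[f'{W[r,c,0]:.0f},{W[r,c,1]:.0f},{W[r,c,2]:.0f}|{im[r,c].mean():.0f}' for c in range(296,316,3)])
save(cv2.resize(im[270:390,240:400],(800,600),interpolation=cv2.INTER_CUBIC),'low1')
E
```

```text
[ 528.82817404 -195.53316406   66.44102161] [ 0.75953727  1.05096959 -0.24069068] 43.00644746631521 5.1
310 ['519,-28,-3|192', '515,-218,145|38', '520,-219,146|33', '525,-225,150|28', '528,-250,170|50', '532,-251,170|78', '541,-213,140|42']
312 ['519,-37,-2|204', '514,-222,144|34', '523,-173,105|28', '522,-256,171|33', '527,-256,170|84', '532,-256,170|95', '537,-258,171|52']
314 ['518,-45,-1|202', '514,-225,142|31', '518,-252,163|27', '522,-260,169|54', '527,-261,170|101', '532,-259,168|97', '536,-262,170|47']
316 ['518,-50,-3|197', '514,-224,137|44', '517,-260,165|27', '522,-263,167|39', '527,-261,166|69', '532,-263,167|67', '537,-262,166|36']
318 ['518,-57,-2|199', '514,-224,132|84', '518,-253,155|24', '522,-263,164|24', '527,-263,163|49', '532,-263,163|49', '536,-264,164|21']
320 ['517,-67,0|204', '524,-64,-3|132', '518,-252,150|23', '522,-261,158|26', '527,-259,156|44', '532,-261,157|46', '537,-261,157|22']
322 ['517,-72,-2|203', '523,-71,-2|138', '518,-253,147|23', '522,-260,152|23', '527,-260,152|39', '532,-260,152|35', '537,-259,151|24']
324 ['516,-78,-2|206', '523,-78,-2|150'
[... 1421 characters left out ...]
,74|75', '546,-183,34|137']
346 ['511,-172,21|87', '516,-189,36|103', '522,-195,41|71', '527,-197,42|72', '533,-196,41|98', '538,-200,44|126', '545,-191,36|116']
348 ['511,-183,25|53', '516,-195,36|91', '521,-198,39|76', '527,-200,40|86', '532,-204,43|111', '538,-204,43|117', '544,-196,35|102']
350 ['511,-188,25|88', '516,-189,26|89', '521,-200,36|110', '527,-206,40|123', '532,-206,40|127', '538,-206,40|130', '540,-240,71|131']
352 ['510,-195,26|95', '516,-197,28|97', '521,-206,36|131', '526,-207,37|132', '532,-207,36|123', '538,-204,33|129', '540,-243,69|125']
354 ['510,-201,27|84', '515,-202,28|82', '521,-207,32|120', '527,-206,30|94', '532,-208,32|71', '538,-210,34|77', '540,-243,64|112']
```

View pics/low1.png

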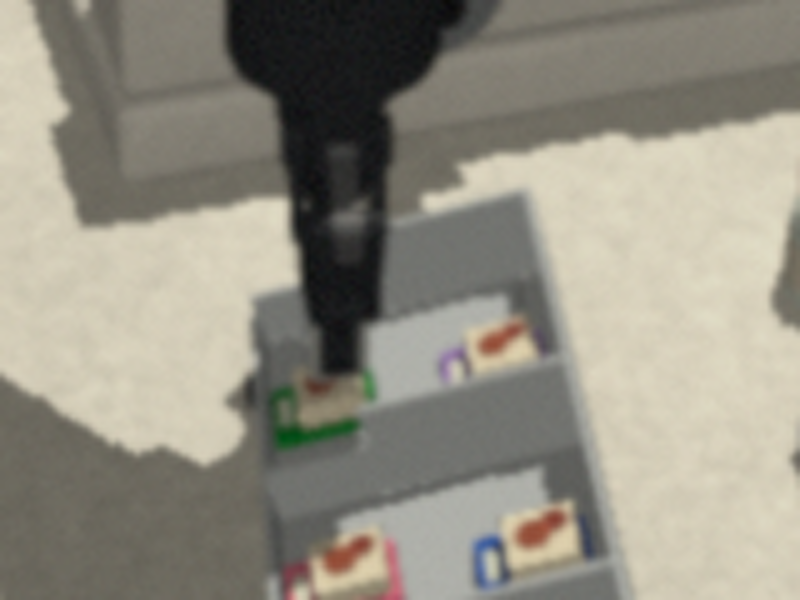

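```bash
python3 - <<'E'
from h import *
for i in range(3):
    s=ctrl.read_state();p=s['eef_pos']; im,d=ctrl.get_image('side'); W=cloud('side',d)
    m=(W[...,1]<-210)&(W[...,1]>-245)&(abs(W[...,0]-529)<9)&(W[...,2]>45)&(np.arange(480)[:,None]<360)
    print(p,s['qd'].round(3),s['clock'],'tip z',np.sort(W[m][:,2])[:8].round(), np.nonzero(m)[0].max())
im,d=ctrl.get_image('top');W=cloud('top',d);print(W[262:290:3,396:412:3,2].astype(int))
E
```

```text
[ 528.73312356 -195.60541133   66.40553078] [ 0.002  0.004 -0.002  0.001 -0.001 -0.001  0.001] 5.15 tip z [49. 49. 50. 51. 64. 67. 67. 68.] 359
[ 528.65208591 -195.62115672   66.28983816] [ 0.003  0.004 -0.003  0.002 -0.003 -0.002  0.002] 5.2 tip z [50. 51. 52. 53. 65. 66. 67. 68.] 359
[ 528.47300951 -195.57963986   66.11063564] [ 0.003  0.007 -0.004  0.001  0.    -0.     0.001] 5.25 tip z [50. 51. 52. 52. 64. 66. 67. 67.] 359
[[683 677 670 659 635 636]
 [683 674 670 661 648 638]
 [679 674 665 658 650 638]
 [673 672 664 654 647 635]
 [671 667 656 649 641 634]
 [663 658 656 645 637 630]
 [663 657 650 643 634 625]
 [656 657 645 638 623 617]
 [655 649 641 626 620   0]
 [651 644 635 620   1   1]]
```

Call:
play_rows(targets=[[0.57,0,0,0.4,0],[0.57,0,0,0.8,0],[0.57,0,0,1.2,0],[0.57,0,0,1.2,0],[0.57,0,0,1.2,0]])

```text
clock: 5.85
eef_pos: [527.8, -195.5, 53.0]
tool_rot: [-3.142, 0.0, 0.006]
force: [0.2, 0.2, 0.3]
width: 36.5
gripper_force: 0.0
```

```bash
cat > tip.py <<'E'
from h import *
for i in range(2):
    s=ctrl.read_state();p=s['eef_pos']; im,d=ctrl.get_image('side'); W=cloud('side',d)
    print(p.round(1),s['force'].round(1),s['width'],s['clock'])
u,v=np.round(proj('side',p+[0,-22,0])[0]).astype(int)
for r in range(v-8,v+14,1):
    print(r,[f'{W[r,c,1]:.0f},{W[r,c,2]:.0f}|{im[r,c].mean():.0f}' for c in range(u-6,u+8,2)])
E
python3 tip.py
```

```text
[ 527.8 -195.5   53. ] [0.2 0.2 0.3] 36.543383516653634 5.85
[ 527.9 -195.6   53.2] [1.2 0.3 0.3] 36.41797698898533 5.9
341 ['-161,23|94', '-220,76|78', '-227,82|31', '-229,83|24', '-228,82|24', '-227,81|48', '-221,76|116']
342 ['-162,21|96', '-221,74|82', '-227,80|31', '-226,78|21', '-230,81|25', '-227,79|50', '-218,71|115']
343 ['-184,38|99', '-220,71|83', '-228,78|33', '-228,78|23', '-228,77|22', '-227,77|51', '-221,71|107']
344 ['-187,39|104', '-219,68|83', '-231,78|32', '-227,75|21', '-228,75|23', '-227,74|49', '-220,67|91']
345 ['-189,38|104', '-219,66|83', '-229,74|37', '-228,73|26', '-228,72|25', '-227,72|47', '-220,65|87']
346 ['-193,39|101', '-220,64|83', '-229,72|30', '-225,68|21', '-226,69|23', '-229,71|49', '-219,62|88']
347 ['-194,38|101', '-220,61|82', '-228,69|34', '-226,66|24', '-226,66|24', '-846,636|49', '-219,59|90']
348 ['-198,39|102', '-220,59|85', '-229,67|35', '-228,66|28', '-227,64|32', '-229,66|53', '-221,59|90']
349 ['-200,38|101', '-221,57|88', '-226,62|55', '-226,62|56', '-227,62|61', '-224,59|75', '-222,57|99']
350 ['-202,38|105', '-204,39|104', '-221,54
[... 640 characters left out ...]
6,25|47', '-209,28|47', '-208,27|59', '-206,25|68', '-208,26|98']
357 ['-207,25|42', '-206,23|46', '-207,24|57', '-208,25|69', '-211,28|79', '-211,26|85', '-212,28|99']
358 ['-207,22|57', '-207,22|70', '-209,23|80', '-210,24|86', '-212,26|89', '-213,26|93', '-214,27|109']
359 ['-207,20|80', '-209,21|86', '-212,23|92', '-213,24|91', '-214,25|95', '-241,51|101', '-240,49|119']
360 ['-212,21|90', '-215,24|92', '-213,22|95', '-240,48|97', '-240,48|100', '-245,52|105', '-241,48|118']
361 ['-215,22|95', '-240,46|96', '-242,47|99', '-242,47|104', '-242,47|109', '-242,47|113', '-242,46|114']
362 ['-241,45|100', '-241,45|104', '-241,44|108', '-245,47|110', '-243,45|113', '-242,44|112', '-242,44|113']
```

Call:
play_rows(targets=[[0.57,0,0,0.3,0],[0.57,0,0,0.6,0],[0.57,0,0,0.9,0],[0.57,0,0,0.9,0]])

```text
clock: 6.35
eef_pos: [527.6, -195.3, 43.7]
tool_rot: [-3.141, 0.001, 0.006]
force: [-0.4, 0.4, -0.7]
width: 36.8
gripper_force: 0.0
```

```bash
python3 tip.py
```

```text
[ 527.6 -195.3   43.7] [-0.4  0.4 -0.7] 36.79774735530328 6.35
[ 527.7 -195.4   44. ] [-0.3 -0.4  0.6] 36.720520229621606 6.4
345 ['-189,39|101', '-221,67|79', '-227,72|31', '-226,71|23', '-228,73|24', '-227,72|51', '-220,65|85']
346 ['-191,37|102', '-219,63|78', '-227,70|31', '-227,70|18', '-227,69|23', '-229,71|52', '-221,63|89']
347 ['-195,39|100', '-221,62|81', '-225,65|29', '-228,68|23', '-227,67|21', '-227,67|50', '-219,59|88']
348 ['-199,40|96', '-221,59|79', '-228,66|26', '-229,67|23', '-227,65|25', '-227,64|49', '-220,58|86']
349 ['-199,37|98', '-220,56|81', '-228,63|28', '-228,64|21', '-228,63|26', '-228,63|51', '-220,56|88']
350 ['-199,35|98', '-221,55|78', '-227,60|25', '-225,58|23', '-226,59|25', '-227,59|53', '-220,53|93']
351 ['-205,38|103', '-220,51|79', '-228,59|32', '-225,56|24', '-227,57|26', '-227,57|58', '-242,71|98']
352 ['-205,35|112', '-221,50|85', '-227,55|37', '-227,55|30', '-228,56|35', '-227,55|61', '-241,68|104']
353 ['-205,32|122', '-221,48|94', '-226,52|53', '-227,52|43', '-223,49|55', '-222,47|67', '-241,65|105']
354 ['-202,27|105', '-205,30|103', '-20
[... 646 characters left out ...]
-241,49|100', '-243,50|107', '-243,50|117']
361 ['-213,20|94', '-239,45|95', '-241,46|98', '-242,48|104', '-244,49|107', '-242,47|111', '-241,46|114']
362 ['-242,46|99', '-243,47|104', '-242,45|106', '-242,45|110', '-244,47|111', '-242,45|112', '-240,43|112']
363 ['-243,45|109', '-243,44|110', '-243,44|113', '-244,45|110', '-242,42|112', '-241,41|113', '-244,44|113']
364 ['-846,636|112', '-242,41|112', '-242,40|113', '-242,40|113', '-241,38|112', '-242,40|112', '-243,40|113']
365 ['-243,40|113', '-243,39|113', '-242,38|113', '-243,38|112', '-243,38|113', '-241,36|113', '-243,38|113']
366 ['-242,36|112', '-243,36|112', '-243,36|112', '-242,35|112', '-244,37|112', '-243,35|114', '-242,34|112']
```

Call:
play_rows(targets=[[0.57,0,0,0.4,0],[0.57,0,0,0.8,0],[0.57,0,0,1.2,0],[0.57,0,0,1.4,0],[0.57,0,0,1.4,0]])

```text
clock: 6.95
eef_pos: [527.7, -195.4, 29.9]
tool_rot: [-3.141, 0.001, 0.006]
force: [0.2, -0.4, 0.3]
width: 36.5
gripper_force: 0.0
```

```bash
python3 tip.py
```

```text
[ 527.7 -195.4   29.9] [ 0.2 -0.4  0.3] 36.53998581808234 6.95
[ 527.8 -195.5   30.1] [-0.6 -0.2  0.3] 37.12656504989542 7.0
350 ['-202,37|90', '-221,55|67', '-228,61|28', '-226,59|21', '-225,58|19', '-846,636|44', '-222,54|79']
351 ['-203,36|101', '-220,52|79', '-226,57|31', '-229,59|27', '-227,57|23', '-229,59|51', '-241,70|91']
352 ['-207,37|109', '-221,50|84', '-231,59|33', '-227,55|28', '-227,55|26', '-228,56|54', '-243,69|102']
353 ['-205,33|113', '-222,48|80', '-226,52|28', '-227,53|28', '-226,52|24', '-227,52|58', '-242,66|106']
354 ['-202,28|95', '-221,45|77', '-229,52|31', '-226,49|25', '-225,48|23', '-229,51|58', '-244,65|107']
355 ['-204,27|73', '-221,43|79', '-228,49|26', '-224,45|22', '-227,47|24', '-228,48|60', '-221,41|105']
356 ['-207,27|66', '-220,39|80', '-229,47|27', '-227,45|21', '-226,44|23', '-227,45|59', '-220,38|102']
357 ['-207,25|66', '-220,36|81', '-226,42|32', '-227,42|22', '-230,45|24', '-228,43|60', '-223,38|102']
358 ['-207,22|70', '-221,35|83', '-228,42|43', '-227,40|39', '-226,39|44', '-226,39|66', '-220,33|103']
359 ['-208,20|84', '-222,33|85', '-22
[... 675 characters left out ...]
-242,37|112', '-243,38|113', '-242,36|114']
366 ['-241,35|112', '-243,36|112', '-241,35|112', '-242,35|111', '-242,35|114', '-243,35|113', '-242,34|112']
367 ['-242,34|114', '-243,34|112', '-242,33|112', '-242,33|112', '-243,33|112', '-241,31|113', '-242,32|113']
368 ['-243,32|112', '-243,32|113', '-241,30|112', '-243,31|112', '-243,31|114', '-242,30|112', '-243,30|111']
369 ['-241,27|111', '-244,30|111', '-242,28|113', '-242,27|114', '-241,26|111', '-243,28|111', '-243,28|107']
370 ['-242,26|113', '-243,27|113', '-244,27|111', '-243,26|111', '-243,26|106', '-243,25|101', '-244,26|99']
371 ['-243,25|112', '-242,23|111', '-243,23|106', '-243,24|102', '-243,23|98', '-247,27|96', '-245,25|106']
```

Call:
play_rows(targets=[[0.57,0,0,0.3,0],[0.57,0,0,0.3,0],[1,0,0,0.3,0],[1,0,0,0.3,0],[1,0,0,0.3,0],[1,0,0,0.3,0]])

```text
clock: 7.65
eef_pos: [527.9, -195.4, 27.6]
tool_rot: [-3.141, -0.0, 0.006]
force: [-1.0, 0.9, 4.7]
width: 25.2
gripper_force: 59.1
```

Call:
play_rows(targets=[[1,0,0,-0.5,0],[1,0,0,-1.5,0],[1,0,0,-3,0],[1,0,0,-5,0],[1,0,0,-8,0],[1,0,0,-8,0],[1,0,0,-8,0]])

```text
clock: 8.35
eef_pos: [528.7, -195.5, 108.7]
tool_rot: [3.141, -0.002, 0.007]
force: [-0.4, 0.6, 0.2]
width: 25.1
gripper_force: 59.0
```

```bash
python3 - <<'E'
from h import *
s=ctrl.read_state();p=s['eef_pos']; im,d=ctrl.get_image('side'); print(p,s['width'],s['gripper_force'],s['force'])
u,v=np.round(proj('side',p)[0]).astype(int)
save(cv2.resize(im[v-40:v+50,u-60:u+60],(800,600),interpolation=cv2.INTER_CUBIC),'lift1')
E
```

```text
[ 528.66431687 -195.54218222  108.68206271] 25.135016519201553 58.98952603340149 [-0.38339322  0.60315836  0.23646219]
```

View pics/lift1.png

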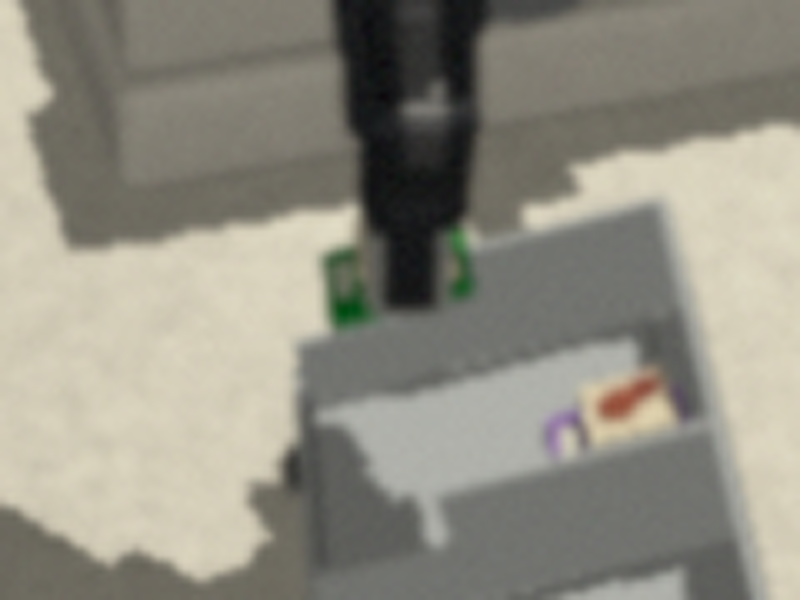

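Call:
play_rows(targets=[[1,0,0,-4,0],[1,0,0,-8,0],[1,0.5,-3,-12,-2],[1,1,-8,-12.1,-5],[1,1.5,-13,-12.1,-8],[1,2,-18,-12.1,-12.3],[1,2.9,-23,-12.1,-12.3],[1,2.9,-28,-12.1,-12.3],[1,2.9,-33,-12.1,-12.3],[1,2.9,-38,-12.1,-12.3]])

```text
clock: 9.4
eef_pos: [553.6, 185.1, 227.4]
tool_rot: [3.141, 0.002, 0.221]
force: [1.5, -0.1, 0.4]
width: 25.0
gripper_force: 59.2
```

```bash
python3 - <<'E'
from h import *
for i in range(4): ctrl.get_image('side')
s=ctrl.read_state();print(s['clock'],s['eef_pos'],s['tool_rot'],s['width'],s['force']);print(to(557.5,203.1,195,12.3))
E
```

```text
9.6 [553.49432224 184.52034379 227.03708562] [3.14096683e+00 2.37924077e-03 2.24831506e-01] 25.302857197658 [ 0.6884988  -0.19878655 -0.37921949]
[0.81, -1.72, 3.2, np.float64(0.6)]
```

Call:
play_rows(targets=[[1,0.8,-1.7,1,0.5],[1,0.8,-1.7,2,0.5],[1,0.8,-1.7,3,0.5],[1,0.8,-1.7,3.2,0.5],[1,0.8,-1.7,3.2,0.5]])

```text
clock: 10.1
eef_pos: [558.3, 200.1, 195.7]
tool_rot: [3.141, 0.001, 0.211]
force: [0.8, -0.2, -0.4]
width: 25.1
gripper_force: 59.2
```

```bash
python3 - <<'E'
from h import *
s=ctrl.read_state();p=s['eef_pos'];print(s['clock'],p,s['tool_rot'][2],s['force'])
pic=[]
for n in('side','top'):
    im,d=avg(n,3); np.savez(f'pics/{n}2.npz',im=im,d=d)
    u,v=np.round(proj(n,[560,203,165])[0]).astype(int)
    b=np.clip(im*(1.0 if n=='side' else 1.6),0,255).astype(np.uint8)
    pic.append(cv2.resize(b[v-45:v+45,u-30:u+30],(400,600),interpolation=cv2.INTER_CUBIC)); print(n,u-30,v-45)
save(np.hstack(pic),'seat2')
print(ctrl.read_state()['eef_pos'])
E
```

```text
10.1 [558.27535971 200.12103359 195.66884645] 0.21066870472906318 [ 0.7849926  -0.24359138 -0.36869359]
side 277 154
top 237 202
[558.80605068 201.28857698 196.71720113]
```

View pics/seat2.png

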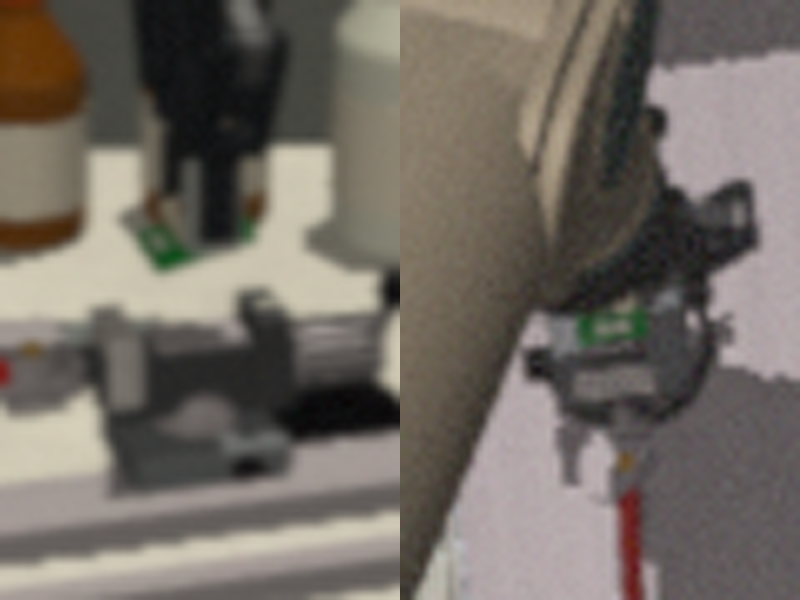

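```bash
python3 - <<'E'
from h import *
Z=np.load('pics/top2.npz');im=Z['im'].astype(np.float32)
c=np.array([560.0,203.6])
def show(z,rx,ry,chan):
    o=ortho('top',im,c,U,N,z,rx,ry,1)
    v=chan(o); print('z',z); print('y:',np.arange(ry[1],ry[0],-1).astype(int))
    for a,r in zip(np.arange(rx[1],rx[0],-1),v): print(int(a),r.astype(int))
np.set_printoptions(linewidth=250)
show(193,(-32,-14),(-22,22),lambda o:o[...,1]-(o[...,0]+o[...,2])/2)
show(163,(-42,-22),(-22,22),lambda o:o.mean(2))
E
```

```text
z 193
y: [ 22  21  20  19  18  17  16  15  14  13  12  11  10   9   8   7   6   5   4   3   2   1   0  -1  -2  -3  -4  -5  -6  -7  -8  -9 -10 -11 -12 -13 -14 -15 -16 -17 -18 -19 -20 -21]
-14 [-2  0  0  0 -1 -1 -1 -2 -2 -1  1  5 10 17 22 25 26 24 20 16 12 11 11 11 11 11 10  9  9  9 10 11 11 13 16 19 21 23 22 19 12  6  0 -1]
-15 [-2 -1  0 -1 -1 -1 -1 -1 -2 -1  1  4 10 16 21 24 24 22 18 13  9  8  8  8  9  9  8  6  5  6  7  7  7  9 13 18 22 23 23 18 12  5  0 -2]
-16 [-3 -2 -2 -2 -1 -1 -1 -1 -2 -1  1  4  9 14 19 22 23 20 16 11  7  5  5  5  5  5  5  4  3  3  4  5  5  7 13 18 22 24 23 18 12  5  0 -2]
-17 [-3 -3 -2 -2 -1 -1 -1 -1 -2 -1  1  4 10 14 18 22 23 21 17 12  7  5  4  3  4  4  4  3  2  2  3  4  5  9 14 20 24 26 24 19 12  5  0 -1]
-18 [-3 -2 -2 -1 -1  0  0 -1 -2 -1  1  4  9 14 18 22 23 22 19 15 11  8  7  7  8  8  6  5  4  3  4  5  7 11 16 21 26 28 27 21 13  5  1  0]
-19 [-3 -2 -1  0  0  0  0  0 -1 -1  0  3  9 13 17 21 23 23 21 18 14 12 11 12 14 14 12  9  8  7  7  9 11 15 18 22 25 28 26 20 12  5  1  0]
-20 [-1  0  0  0  0  0  0  0 -1  0  0  3  8 14 19 22 23 22 20 17 14 12 12 13 16 17 15
[... 3817 characters left out ...]
 41 39 40]
-37 [48 41 41 44 46 48 52 55 57 60 62 64 66 69 70 68 66 63 63 63 62 62 61 59 58 57 58 60 62 64 65 67 68 69 70 72 69 62 55 48 43 40 39 40]
-38 [49 42 42 43 44 45 47 49 51 54 56 57 61 63 65 64 62 61 60 60 59 59 57 55 54 52 52 54 54 56 57 59 62 63 67 69 67 61 53 46 42 40 39 40]
-39 [49 42 41 41 40 41 43 44 46 47 49 51 53 56 57 56 54 52 52 52 52 53 51 50 49 47 46 46 46 46 48 50 52 55 57 60 59 55 50 44 41 39 38 39]
-40 [48 40 39 37 37 37 37 37 38 40 41 43 46 47 48 46 45 43 41 42 43 45 46 45 44 42 40 39 37 38 38 40 42 44 47 49 49 49 47 42 39 36 35 36]
-41 [46 38 36 34 34 34 33 33 33 34 35 37 38 39 38 37 35 33 32 33 36 40 42 43 41 39 36 34 32 32 33 33 34 36 36 38 41 43 44 41 37 33 32 33]
```

Call:
play_rows(targets=[[1,0,-0.1,0.5,0],[1,0,-0.2,1,0],[1,0,-0.2,1.5,0],[1,0,-0.2,1.5,0],[1,0,-0.2,1.5,0],[1,0,-0.2,1.5,0],[1,0,-0.2,1.5,0]])

```text
clock: 11.1
eef_pos: [558.3, 203.3, 181.5]
tool_rot: [3.142, -0.0, 0.212]
force: [-0.2, -0.4, 0.4]
width: 24.9
gripper_force: 59.2
```

```bash
cat > chk.py <<'E'
from h import *
c=np.array([560.0,203.6])
a=ctrl.read_state()['eef_pos'];im,d=avg('top',4);s=ctrl.read_state();b=s['eef_pos'];np.savez('pics/top3.npz',im=im,d=d)
for p in(a,b): print(p,'seat frame',U[:2]@(p[:2]-c),N[:2]@(p[:2]-c))
print(np.degrees(s['tool_rot'][2]),s['force'],s['clock'])
z=b[2]-3
for z in(z,):
    o=ortho('top',im.astype(np.float32),c,U,N,z,(-32,0),(-30,30),2); g=o[...,1]-(o[...,0]+o[...,2])/2
    row=g[16:40].max(0) if 0 else g[8:40].mean(0)
    ys=np.arange(30,-30,-.5); m=row>row.max()*.45; print('z',z,'green y',ys[m].max(),ys[m].min(),'mid',(ys[m].max()+ys[m].min())/2)
    xs=np.arange(0,-32,-.5); col=g[:,m].mean(1); mm=col>col[20:50].max()*.45; print('front x',xs[mm].min())
E
python3 chk.py
```

```text
[558.34250741 203.27315337 181.48725282] seat frame -1.6891216606675261 0.03351833362172581
[558.23084017 203.31781039 181.39761036] seat frame -1.7887242423100969 0.10092665960117268
12.166853430181106 [ 0.60993524 -0.80554091 -0.23377333] 11.3
z 178.3976103623559 green y 11.5 -15.0 mid -1.75
front x -22.5
```

Call:
play_rows(targets=[[1,0,-0.18,0.5,0],[1,0,-0.18,1,0],[1,0,-0.18,1.5,0],[1,0,-0.18,1.5,0],[1,0,-0.18,1.5,0],[1,0,-0.18,1.5,0]])

```text
clock: 11.9
eef_pos: [557.9, 205.0, 166.4]
tool_rot: [3.142, -0.0, 0.212]
force: [-0.7, -0.4, -0.4]
width: 25.3
gripper_force: 59.2
```

```bash
python3 chk.py; python3 - <<'E'
from h import *
im,d=avg('side',2)
u,v=np.round(proj('side',[560,203,165])[0]).astype(int)
save(cv2.resize(im[v-24:v+24,u-32:u+32].astype(np.uint8),(640,480),interpolation=cv2.INTER_CUBIC),'seat4')
E
```

```text
[557.94775189 204.97773736 166.38694522] seat frame -1.7119313455100158 1.7831107949550953
[557.89013075 205.09131969 166.46771719] seat frame -1.7440512822716365 1.9063596322043392
12.169961896636421 [-0.56727687 -0.21202059  0.24897338] 12.1
z 163.46771718726959 green y 14.0 -14.0 mid 0.0
front x -22.5h.py:28: RuntimeWarning: All-NaN slice encountered
  return np.mean([i[0].astype(float) for i in I],0),np.nan_to_num(np.nanmedian(D,0))
```

View pics/seat4.png

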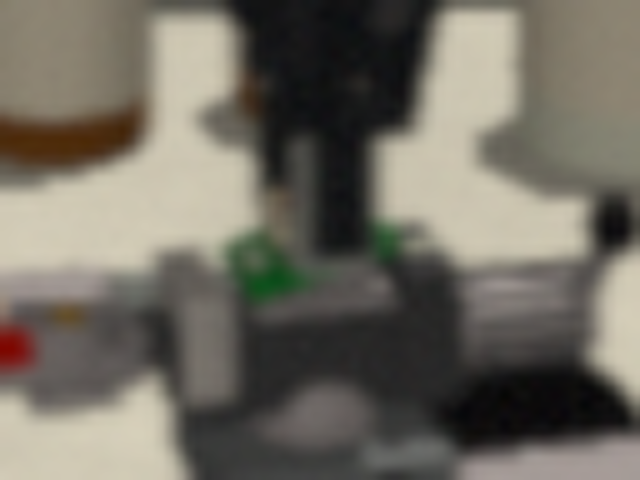

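Call:
play_rows(targets=[[1,0,0,0.1,0],[1,0,0,0.2,0],[1,0,0,0.3,0],[1,0,0,0.4,0],[1,0,0,0.4,0],[1,0,0,0.4,0]])

```text
clock: 12.8
eef_pos: [557.8, 205.1, 162.4]
tool_rot: [-3.141, -0.0, 0.212]
force: [0.2, -0.1, 1.8]
width: 25.3
gripper_force: 59.5
```

Call:
play_rows(targets=[[1,0,0,0.1,0],[1,0,0,0.2,0],[1,0,0,0.2,0],[1,0,0,0.2,0]])

```text
clock: 13.2
eef_pos: [558.2, 205.2, 161.3]
tool_rot: [-3.141, -0.001, 0.212]
force: [-1.0, 0.4, 7.6]
width: 24.8
gripper_force: 60.8
```

Call:
play_rows(targets=[[1,0,0,0.1,0],[1,0,0,0.2,0],[1,0,0,0.3,0],[1,0,0,0.3,0]])

```text
clock: 13.6
eef_pos: [558.7, 205.3, 160.0]
tool_rot: [-3.14, -0.003, 0.212]
force: [-3.9, -0.0, 19.2]
width: 25.5
gripper_force: 62.6
```

Call:
play_rows(targets=[[1,0,0,0.15,0],[1,0,0,0.3,0],[1,0,0,0.3,0],[1,0,0,0.3,0]])

```text
clock: 14.0
eef_pos: [560.3, 205.6, 157.6]
tool_rot: [-3.14, -0.006, 0.212]
force: [-1.3, 0.6, 19.6]
width: 25.2
gripper_force: 71.3
```

Call:
play_rows(targets=[[0.6,0,0,0,0],[0.6,0,0,-0.1,0],[0.6,0,0,-0.1,0],[0.58,0,0,-0.1,0],[0.58,0,0,-0.1,0]])

```text
clock: 14.5
eef_pos: [557.5, 205.0, 154.9]
tool_rot: [3.141, 0.001, 0.212]
force: [-0.2, -0.2, -0.1]
width: 36.0
gripper_force: 0.0
```

```bash
python3 chk.py; python3 - <<'E'
from h import *
im,d=avg('side',2)
u,v=np.round(proj('side',[560,203,165])[0]).astype(int)
b=cv2.resize(im[v-24:v+24,u-32:u+32].astype(np.uint8),(640,480),interpolation=cv2.INTER_CUBIC)
save(b,'seat5')
W=cloud('side',d)
g=(im[...,1]>im[...,0]+35)&(im[...,1]>im[...,2]+35)&(abs(W[...,0]-555)<40)&(abs(W[...,1]-205)<40)
v,u=np.nonzero(g);print(len(v));print([(c,v[u==c].min(),v[u==c].max(),W[v[u==c],c,2].mean().round()) for c in np.unique(u)])
E
```

```text
[557.52636996 205.0175652  154.88638039] seat frame -2.1151842778669803 1.911738791496212
[557.73760712 205.00386731 155.15221232] seat frame -1.911700729108844 1.8533821880329475
12.163303692771859 [0.07913475 0.61951116 0.33597402] 14.7
z 152.15221231773134 green y 13.0 -13.5 mid -0.25
front x -21.5
10
[(np.int64(299), np.int64(204), np.int64(204), np.float64(158.0)), (np.int64(300), np.int64(204), np.int64(205), np.float64(158.0)), (np.int64(301), np.int64(204), np.int64(205), np.float64(159.0)), (np.int64(302), np.int64(203), np.int64(205), np.float64(158.0)), (np.int64(303), np.int64(204), np.int64(205), np.float64(157.0))]h.py:28: RuntimeWarning: All-NaN slice encountered
  return np.mean([i[0].astype(float) for i in I],0),np.nan_to_num(np.nanmedian(D,0))
```

Call:
play_rows(targets=[[0.58,0,0,-0.5,0],[0.58,0,0,-1.5,0],[0.58,0,0,-3,0],[0.58,0,0,-5.5,0],[0.58,3,1.4,-6,-8],[0.58,7.2,2.8,-6,-16],[0.58,7.2,2.8,-6,-24],[0.58,7.2,2.8,-6,-32],[0.58,7.2,2.8,-6,-40],[0.58,7.2,2.8,-6,-48]])

```text
clock: 15.8
eef_pos: [634.6, 192.5, 216.8]
tool_rot: [3.14, -0.001, 1.055]
force: [-0.1, 0.2, -0.1]
width: 35.7
gripper_force: 0.0
```

```bash
cat >> h.py <<'E'
C=np.array([560.0,203.6])
def toseat(x,y,z,yaw):
    p=C+x*U[:2]+y*N[:2]; return to(p[0],p[1],z,12.3+yaw)
E
python3 - <<'E'
from h import *
s=ctrl.read_state();print(s['clock'],s['eef_pos'],np.degrees(s['tool_rot'][2]),s['force']);print(toseat(70,-26,205,90))
E
```

```text
15.8 [634.61434417 192.50912196 216.83082023] 60.46798898889274 [-0.14488311  0.2080037  -0.13199426]
[0.02, -0.09, 1.18, np.float64(-41.8)]
```

Call:
play_rows(targets=[[0.58,0,-0.1,0,-8],[0.58,0,-0.1,0,-16],[0.58,0,-0.1,0.3,-24],[0.58,0,-0.1,0.6,-32],[0.58,0,-0.1,1.2,-40],[0.58,0,-0.1,1.2,-41.8],[0.58,0,-0.1,1.2,-41.8],[0.58,0,-0.1,1.2,-41.8],[0.58,0,-0.1,1.2,-41.8]])

```text
clock: 16.7
eef_pos: [633.4, 193.4, 203.8]
tool_rot: [3.141, 0.0, 1.778]
force: [-0.2, -0.2, 0.2]
width: 35.9
gripper_force: 0.0
```

```bash
python3 - <<'E'
from h import *
s=ctrl.read_state();print(s['clock'],s['eef_pos'],np.degrees(s['tool_rot'][2]),s['force']);print(toseat(70,-26,171,90))
S,d=avg('side',3);T,dt=avg('top',3);print(ctrl.read_state()['eef_pos'])
u,v=np.round(proj('side',[590,205,170])[0]).astype(int);a=cv2.resize(S[v-40:v+40,u-40:u+40].astype(np.uint8),(400,400),interpolation=cv2.INTER_CUBIC)
b=np.clip(ortho('top',T.astype(np.float32),C,U,N,163,(-50,50),(-50,50),4)*1.6,0,255).astype(np.uint8);save(np.hstack([a,b]),'nut6')
W=cloud('side',d); print(u,v)
E
```

```text
16.7 [633.39154905 193.39627041 203.76117764] 101.88653237919245 [-0.20345999 -0.23263292  0.15208526]
[-0.04, 0.04, 3.28, np.float64(-0.4)]
[633.19183942 193.43901589 203.29060213]
319 197
```

View pics/nut6.png

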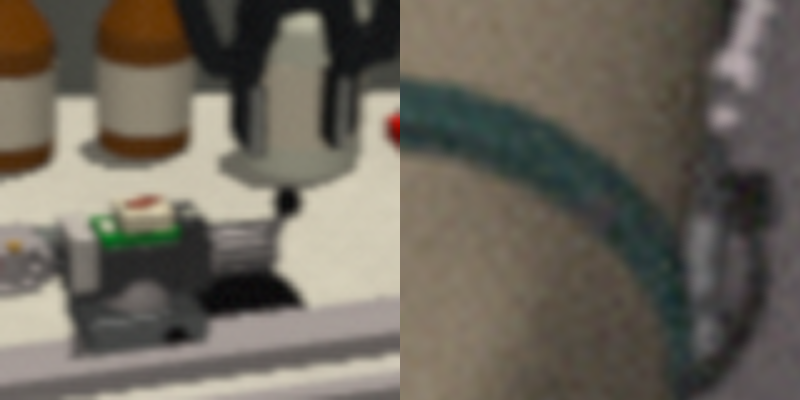

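```bash
python3 - <<'E'
from h import *
sp=lambda x,y,z:np.r_[C+x*U[:2]+y*N[:2],z]
for th in(.55,.6,.65,.7,.75): print(th,proj('side',sp(70,-46*np.sin(th),140+46*np.cos(th))))
S,d=avg('side',4);g=S.mean(2)
m=(g[185:212,325:350]<55);v,u=np.nonzero(m);
lab=cv2.connectedComponentsWithStats(m.astype(np.uint8));print(lab[2],lab[3]+[325,185])
p=ctrl.read_state()['eef_pos'];print(p)
for k in(-18,18): print(proj('side',p+k*U+[0,0,3]), proj('side',p+k*U-N*1.8+[0,0,3]))
np.set_printoptions(linewidth=250)
for r in range(180,190): print(r,g[r,322:356].astype(int))
E
```

```text
0.55 [[336.57723889 194.92336622]]
0.6 [[336.81832916 195.68050317]]
0.65 [[337.04949844 196.4636533 ]]
0.7 [[337.2700827  197.27071417]]
0.75 [[337.47944722 198.09950103]]
[[  0   0  25  27 647]
 [  3   0   1   1   1]
 [ 19   0   2   1   2]
 [ 10  10   3   5  14]
 [  0  25   8   2  11]] [[337.15146832 197.86862442]
 [328.         185.        ]
 [344.5        185.        ]
 [335.92857143 196.85714286]
 [328.90909091 210.72727273]]
[633.17772943 193.38679222 203.25410009]
[[330.10429046 185.86518969]] [[330.34344769 186.13629053]]
[[343.75745203 184.46358109]] [[344.01240673 184.73042356]]
180 [194 186 149  77  26  25  42  68  83  83  98 119 127 128 129 129 129 129 130 122  99  55  24  33  64  81  69  53  88 138 174 189 190 176]
181 [193 186 149  78  26  25  45  70  85  84  97 118 126 128 129 129 129 128 129 123  98  55  22  34  66  83  69  53  91 142 177 189 187 160]
182 [194 187 150  84  30  28  45  70  86  85  98 119 126 127 129 130 129 129 129 123  98  54  21  33  66  80  70  62 101 153 184 192 185 156]
183 [195 188 158  98  44  26  44  72  87  89 101 120 127 128 129 129 129 129 1
[... 215 characters left out ...]
194 183 152 101  56  50  71  86  88 102 119 125 127 129 129 129 128 130 126 114  84  51  42  70  90  98 103 122 160 186 192 190 181]
186 [193 191 182 160 121  79  63  75  82  83 100 120 125 126 129 128 128 129 129 128 122 106  80  64  76  92 101 105 121 159 186 192 191 189]
187 [186 175 155 128 106  88  78  80  83  85 101 118 125 126 127 127 127 128 126 126 125 119 107  96 101 106 107 108 128 163 187 192 191 191]
188 [166 135 115 103  97  94  90  89  90  94 108 120 124 126 127 127 128 128 128 126 125 123 119 115 113 112 109 114 143 176 191 194 194 194]
189 [157 116 101 100  98  98 101 104 109 112 117 122 124 125 127 126 127 128 127 126 124 122 121 119 115 112 110 120 157 186 195 196 195 195]
```

Call:
play_rows(targets=[[0.58,0,0,0.8,-0.4],[0.58,0,0,1.6,-0.4],[0.58,0,0,2.4,-0.4],[0.58,0,0,3.2,-0.4],[0.58,0,0,3.3,-0.4],[0.58,0,0,3.3,-0.4],[0.58,0,0,3.3,-0.4]])

```text
clock: 17.9
eef_pos: [633.4, 193.4, 170.5]
tool_rot: [3.141, -0.0, 1.787]
force: [-0.2, 0.6, 0.5]
width: 35.8
gripper_force: 0.0
```

Call:
play_rows(targets=[[1,0,0,0,0],[1,0,0,0,0],[1,0,0,0,0],[1,0,0,0,0],[1,0,0,0,0]])

```text
clock: 18.4
eef_pos: [632.5, 192.9, 170.7]
tool_rot: [-3.14, 0.0, 1.786]
force: [-3.9, -1.9, 6.8]
width: 11.3
gripper_force: 58.6
```

```bash
python3 - <<'E'
from h import *
s=ctrl.read_state();p=s['eef_pos'];print(s['clock'],p,np.degrees(s['tool_rot'][2]),s['force'],s['torque'],s['width']);print(U[:2]@(p[:2]-C),N[:2]@(p[:2]-C))
E
```

```text
18.4 [632.50811364 192.92672492 170.7292004 ] 102.35782951411721 [-3.91767955 -1.85827057  6.8121294 ] [-0.38139212  0.97051411 -0.00438226] 11.29973110434298
68.57533756746611 -25.865834477256325
```

Call:
play_rows(targets=[[0.6,0,0,0,0],[0.6,0,0,0,0],[0.6,0,0,0.4,0],[0.6,0,0,0.8,0],[0.6,0,0,0.8,0],[1,0,0,0.8,0],[1,0,0,0.8,0],[1,0,0,0.8,0],[1,0,0,0.8,0]])

```text
clock: 19.3
eef_pos: [632.4, 193.0, 162.2]
tool_rot: [-3.14, 0.0, 1.787]
force: [-3.2, -1.6, 1.5]
width: 12.4
gripper_force: 58.5
```

```bash
cat > st.py <<'E'
from h import *
s=ctrl.read_state();p=s['eef_pos'];print(s['clock'],p,np.degrees(s['tool_rot'][2]),s['force'],s['torque'],s['width']);print(U[:2]@(p[:2]-C),N[:2]@(p[:2]-C))
E
python3 st.py
```

```text
19.3 [632.39680109 193.04540735 162.19021897] 102.36085627201392 [-3.18243569 -1.58437347  1.49175399] [-0.2036278   0.74792145  0.08248125] 12.442300980770932
68.49184156743566 -25.726171426601177
```

Call:
play_rows(targets=[[1,0.2,0,-0.15,0],[1,0.42,0,-0.29,0],[1,0.86,0,-0.53,0],[1,1.33,0,-0.72,0],[1,1.82,0,-0.86,0],[1,2.32,0,-0.94,0],[1,2.82,0,-0.97,0],[1,2.82,0,-0.97,0],[1,2.82,0,-0.97,0]])

```text
clock: 20.2
eef_pos: [628.4, 223.8, 173.3]
tool_rot: [3.137, -0.003, 1.789]
force: [0.8, 2.6, -1.6]
width: -0.2
gripper_force: 1.6
```

```bash
python3 st.py; cat > ball.py <<'E'
from h import *
import sys
c=ctrl
np.set_printoptions(linewidth=250)
for n in('side','top'):
    im,d=avg(n,4); np.savez(f'pics/{n}b.npz',im=im,d=d)
    for k in('nut_ball','nut'):
        for r in c.trace(n,k)[:2]:
            v,u=np.nonzero(r['pixels']); print(n,k,round(r['confidence'],2),np.round(r['bbox'],1),u.mean().round(1),v.mean().round(1))
    for th in(-.1,0,.1): print(n,'pred',th,proj(n,np.r_[C+70*U[:2]-46*np.sin(th)*N[:2],140+46*np.cos(th)]))
E
python3 ball.py
```

```text
20.2 [628.38523655 223.78822528 173.32297011] 102.48388417357569 [ 0.8150474   2.59176923 -1.60041894] [0.70102567 0.0375891  0.0458459 ] -0.1795602165216463
71.11728779395398 5.166698059777364
side nut_ball 0.62 [330.4 334.4 349.5 344.7] 337.3 339.5
side nut_ball 0.6 [325.5 190.1 339.2 212.2] 329.9 202.7
side nut 0.73 [319.1 189.7 338.  213.5] 329.6 203.3
side pred -0.1 [[332.87887248 188.21963974]]
side pred 0 [[333.48155481 188.81312137]]
side pred 0.1 [[334.08157367 189.57814664]]
top nut_ball 0.64 [270.5 217.  274.3 232.7] 269.2 224.5
top nut 0.59 [269.8 219.7 273.3 234.7] 269.5 224.6
top pred -0.1 [[261.80162208 220.51630401]]
top pred 0 [[263.47943561 220.27117489]]
top pred 0.1 [[265.17529255 220.06762724]]
```

Call:
play_rows(targets=[[1,0,0,-1.5,0],[1,0,0,-3.5,0],[0.58,0,0,-5,0],[0.58,0,0,-5,0],[0.58,0,0,-5,0]])

```text
clock: 21.3
eef_pos: [627.0, 219.8, 222.3]
tool_rot: [-3.141, 0.001, 1.786]
force: [0.3, -0.0, 0.3]
width: 36.0
gripper_force: 0.0
```

```bash
python3 st.py; cat > ball.py <<'E'
from h import *
np.set_printoptions(linewidth=250)
im,d=avg('side',4); g=im.mean(2);np.savez('pics/sideb.npz',im=im,d=d)
for th in(-.3,0,.3,.5,.7,.9): print(th,proj('side',np.r_[C+70*U[:2]-46*np.sin(th)*N[:2],140+46*np.cos(th)]).round(1))
print('   ',np.arange(324,348))
for r in range(180,212): print(r,g[r,324:348].astype(int))
E
python3 ball.py
```

```text
21.3 [627.03442434 219.78229779 222.34132105] 102.31905607067671 [ 0.33218428 -0.00939105  0.32970513] [-0.03299124 -0.00080094 -0.00524136] 36.036317320866004
68.9445472239501 1.5400942294364468
-0.3 [[331.7 187.6]]
0 [[333.5 188.8]]
0.3 [[335.2 191.6]]
0.5 [[336.3 194.2]]
0.7 [[337.3 197.3]]
0.9 [[338.  200.7]]
    [324 325 326 327 328 329 330 331 332 333 334 335 336 337 338 339 340 341 342 343 344 345 346 347]
180 [196 187 156 115 105 112 116 120 123 125 127 128 128 129 129 129 129 129 128 127 125 123 119 116]
181 [194 182 149 112 105 111 115 120 122 125 127 129 128 129 129 129 129 129 128 126 125 122 120 115]
182 [194 186 157 115 106 112 116 120 122 125 127 128 128 129 129 129 129 129 128 127 124 123 119 117]
183 [195 187 159 117 106 112 116 120 123 125 126 128 129 129 129 129 129 129 128 126 126 121 120 116]
184 [193 186 158 117 106 111 116 120 122 125 125 127 129 130 129 129 129 129 128 126 124 122 119 115]
185 [193 184 155 115 105 111 115 118 122 124 126 127 129 129 129 129 129 130 128 126 125 122 119 115]
186 [184 167 138 110 105 110 114 118 121 123 125 127 128 128 130 129 12
[... 1880 characters left out ...]
 80  79  77  76  77  79  79  90 127 170 194 199 200 198 197 197 196 197 197 198 199 199]
206 [ 81  82  84  88  88  88  87  86  86  95 127 171 195 201 200 199 197 196 195 196 196 197 198 198]
207 [ 86  85  86  88  86  79  77  75  76  85 123 169 194 200 200 200 198 197 196 197 196 196 197 196]
208 [ 75  72  69  71  73  71  71  71  74  88 127 171 193 199 199 199 199 198 199 199 197 197 197 196]
209 [ 75  76  73  73  74  73  69  65  67  92 137 176 194 196 198 199 198 198 199 199 198 197 196 197]
210 [ 63  62  58  55  55  55  54  52  57  94 145 181 194 197 197 198 199 200 200 200 199 199 199 199]
211 [ 44  44  42  39  36  33  31  32  39  70 118 158 183 194 196 197 198 198 199 199 200 200 201 201]
```

Call:
play_rows(targets=[[0.58,-1,-0.1,0,0],[0.58,-1.98,-0.1,1,0],[0.58,-1.98,-0.1,2,0],[0.58,-1.98,-0.1,3,0],[0.58,-1.98,-0.1,4,0],[0.58,-1.98,-0.1,5,0],[0.58,-1.98,-0.1,5.6,0],[0.58,-1.98,-0.1,5.6,0],[0.58,-1.98,-0.1,5.6,0],[0.58,-1.98,-0.1,5.6,0]])

```text
clock: 22.5
eef_pos: [630.8, 201.5, 166.5]
tool_rot: [3.141, -0.0, 1.787]
force: [0.5, 0.7, 0.0]
width: 36.0
gripper_force: 0.0
```

```bash
python3 st.py;  python3 ball.py | tail -33 | cut -c1-110
```

```text
22.5 [630.82026014 201.49314629 166.52340016] 102.3732814494757 [0.53164859 0.66800161 0.03432416] [0.0187959  0.01247243 0.03566249] 35.96975653753101
68.74992702746508 -17.136240143098966
    [324 325 326 327 328 329 330 331 332 333 334 335 336 337 338 339 340 341 342 343 344 345 346 347]
180 [ 20  20  20  23  21  27  48  85 112 124 127 128 128 129 129 130 125 103  62  29  20  22  25  22]
181 [ 20  20  21  23  25  29  58  94 118 125 127 128 129 129 130 129 125 106  68  32  21  23  22  23]
182 [ 22  21  22  23  22  38  72 104 119 124 126 127 129 129 130 129 122 104  71  35  18  22  23  21]
183 [ 21  21  21  22  24  46  84 112 122 125 127 129 129 130 129 126 109  81  49  25  19  21  22  23]
184 [ 21  22  24  22  28  50  89 115 122 125 127 128 129 129 129 125 104  67  33  20  23  27  25  30]
185 [ 30  22  22  24  30  56  92 115 122 125 127 128 129 129 129 123 103  67  31  22  37  47  41  40]
186 [ 42  24  23  27  40  66  96 114 122 124 127 127 128 129 129 124 105  64  29  27  52  69  62  50]
187 [ 42  23  29  42  57  71  94 113 120 123 125 126 127 127 127 124 101  62  28  29  56  75  
[... 1731 characters left out ...]
 81  80  78  76  77  79  82 101 139 177 195 199 200 199 197 197 198 197 197 198 200 199]
206 [ 82  82  85  88  89  88  86  86  87  97 134 175 196 201 200 199 198 196 196 196 198 198 199 198]
207 [ 88  86  86  87  86  80  75  77  75  85 126 170 195 201 201 199 199 197 197 197 197 197 197 197]
208 [ 76  72  70  72  73  72  70  71  74  89 127 171 194 199 200 199 199 198 199 199 198 197 196 196]
209 [ 75  76  75  75  73  72  70  65  68  92 137 176 193 197 198 198 198 199 200 200 199 197 197 197]
210 [ 63  62  59  56  54  55  55  52  58  94 146 181 194 198 198 198 199 199 200 200 199 199 199 200]
211 [ 46  45  42  40  36  35  32  33  39  70 118 159 183 195 197 198 198 199 200 200 199 201 202 201]
```

Call:
play_rows(targets=[[1,0,0,0,0],[1,0,0,0,0],[1,0,0,0,0],[1,0,0,0,0],[1,0.2,0,-0.08,0],[1,0.4,0,-0.15,0],[1,0.6,0,-0.21,0],[1,0.6,0,-0.21,0],[1,0.6,0,-0.21,0]])

```text
clock: 23.6
eef_pos: [629.5, 205.5, 168.0]
tool_rot: [-3.141, 0.002, 1.786]
force: [0.6, -4.7, -0.5]
width: 12.1
gripper_force: 58.5
```

```bash
python3 st.py;  python3 ball.py | tail -24|head -13 | cut -c1-110
```

```text
23.6 [629.48426202 205.5190882  168.02527639] 102.31151097655618 [ 0.61670416 -4.69046202 -0.46530747] [-1.17240264 -0.19861203 -0.0212246 ] 12.140343361525668
68.30164630291404 -12.918058301040402
188 [116  99  78  46  25  23  40  66  82  83  87  82  49  23  33  64  76  64  58  91 115 120 116 112]
189 [101  95  76  47  24  24  38  66  81  75  65  57  37  20  35  63  76  62  59  91 115 118 116 112]
190 [101  95  77  45  23  24  39  66  81  70  43  30  18  18  35  64  76  62  59  92 115 117 115 112]
191 [118 102  77  43  22  25  41  67  81  68  38  17  14  15  37  66  77  62  57  90 112 117 117 123]
192 [160 133  99  52  23  25  44  68  82  69  36  18  15  17  39  66  76  62  56  85 109 123 138 160]
193 [187 174 138  73  27  26  43  70  84  70  37  13   9  15  37  67  75  63  68 104 134 159 181 191]
194 [194 186 151  89  36  27  44  71  84  69  36  18  15  20  40  66  72  66  97 147 176 189 197 201]
195 [195 189 164 115  64  34  46  70  83  70  50  40  27  21  39  67  79  87 127 171 192 197 199 200]
196 [194 192 183 155 110  61  49  70  79  74  71  73  57  35  43  73 101 127 161 188 197 200 199 200]
197 [192 192 192 182 152 104  70  75  80  77  89 108 100  66  55  85 126 164 187 197 199 200 200 200]
198 [193 192 193 191 180 149 105  86  83  80 106 144 150 121 100 117 152 182 197 199 201 200 200 200]
199 [193 192 193 193 191 176 145 113  91  88 120 164 182 172 161 170 184 193 197 198 200 200 199 198]
200 [181 179 180 179 178 173 161 137 106 101 138 177 195 195 191 192 195 195 196 198 199 198 199 197]
```

Call:
play_rows(targets=[[1,0.15,0,-0.04,0],[1,0.3,0,-0.08,0],[1,0.45,0,-0.11,0],[1,0.6,0,-0.14,0],[1,0.6,0,-0.14,0],[1,0.6,0,-0.14,0]])

```text
clock: 24.4
eef_pos: [628.3, 210.5, 169.3]
tool_rot: [-3.141, 0.004, 1.786]
force: [1.0, -7.2, -0.1]
width: 12.5
gripper_force: 58.4
```

```bash
python3 st.py;  python3 ball.py | tail -26|head -13 | cut -c1-110
```

```text
24.4 [628.33123383 210.52186052 169.33853672] 102.3336967207319 [ 1.01174395 -7.20880774 -0.14988732] [-1.47977344 -0.31241108  0.21649075] 12.46517236853421
68.24011267989377 -7.784369772869334
186 [180 148  93  42  24  32  57  76  79  84  85  62  32  29  56  76  70  55  79 109 121 120 117 114]
187 [153 113  67  32  21  34  60  79  81  85  84  56  27  29  56  76  70  55  80 110 119 120 116 112]
188 [113  88  54  28  22  34  60  79  78  69  59  41  20  28  56  75  68  55  87 113 121 119 116 112]
189 [ 97  82  53  30  23  34  59  80  75  52  32  21  15  29  55  74  67  57  90 116 121 119 116 111]
190 [ 98  81  53  24  23  33  61  79  71  45  22  14  15  30  59  78  69  57  88 116 121 119 115 113]
191 [117  90  56  29  25  33  60  79  70  44  21  12  13  33  65  81  70  57  87 113 117 116 117 123]
192 [157 116  72  36  24  37  62  80  71  44  18  15  11  33  65  81  69  55  84 107 115 123 138 160]
193 [184 157 109  55  26  39  64  80  72  43  23  15  12  33  64  79  67  67 100 127 138 158 181 191]
194 [192 181 146  89  42  41  64  82  74  55  43  33  21  33  65  85  91 112 150 175 182 190 197 201]
195 [194 190 169 126  73  50  67  82  79  74  74  66  48  42  70 104 135 165 186 195 197 198 198 200]
196 [194 193 184 160 118  82  77  84  81  82  97 108  95  68  81 120 159 188 197 198 198 200 201 201]
197 [192 192 191 184 161 126  99  90  81  86 117 148 147 124 124 147 174 194 200 199 199 199 199 200]
198 [192 193 193 192 185 165 139 113  89  95 131 170 185 183 182 188 194 199 200 200 200 199 200 200]
```

Call:
play_rows(targets=[[1,0.15,0,-0.03,0],[1,0.3,0,-0.05,0],[1,0.45,0,-0.07,0],[1,0.6,0,-0.09,0],[1,0.75,0,-0.1,0],[1,0.9,0,-0.1,0],[1,1.0,0,-0.1,0],[1,1.0,0,-0.1,0],[1,1.0,0,-0.1,0]])

```text
clock: 25.5
eef_pos: [625.8, 222.2, 170.1]
tool_rot: [-3.141, 0.001, 1.786]
force: [2.3, -3.8, -6.3]
width: 12.1
gripper_force: 60.1
```

```bash
python3 st.py;  python3 ball.py | tail -28|head -13 | cut -c1-110
```

```text
25.5 [625.84047485 222.1756384  170.09909391] 102.33629215124729 [ 2.28576378 -3.79446091 -6.33749937] [-0.94152629 -0.67779278 -0.38831663] 12.146046327549335
68.28748138769295 4.132819185537716
184 [147  78  27  26  45  70  85  87  94  85  47  20  38  65  71  57  69 103 123 127 125 123 119 116]
185 [148  76  27  27  44  71  87  89  94  85  45  22  41  67  72  57  69 102 123 127 124 122 118 115]
186 [146  76  26  27  46  71  85  86  88  78  43  23  45  69  73  58  68 102 122 125 124 122 118 114]
187 [134  69  26  27  45  70  81  74  66  56  28  23  48  70  73  57  70 102 120 125 123 120 117 112]
188 [ 97  50  22  25  46  70  78  63  41  26  16  21  46  69  69  56  75 106 121 123 121 119 116 113]
189 [ 77  42  23  27  45  70  76  60  31  17  12  22  47  68  68  55  77 109 121 124 122 119 116 111]
190 [ 80  46  25  28  49  72  77  59  29  16  15  23  48  70  69  55  78 108 122 123 120 118 115 112]
191 [104  64  33  30  52  74  78  60  29  16  15  25  53  74  70  59  82 109 120 121 119 117 116 123]
192 [151 106  60  38  51  74  79  62  34  20  20  27  55  76  76  70  91 110 115 114 114 123 138 160]
193 [182 156 112  70  61  76  80  66  55  50  41  34  57  79  89  92 101 109 121 130 139 159 180 191]
194 [192 183 158 118  85  81  82  75  77  81  69  55  68  95 117 127 131 138 158 177 183 190 196 200]
195 [194 192 183 158 121 100  92  84  86  93 101 108 117 138 162 178 181 184 190 196 197 197 199 201]
196 [194 193 191 183 162 142 128 107  96 106 140 169 179 184 190 195 197 198 198 198 198 198 200 200]
```

Call:
play_rows(targets=[[0.65,0,0,0,0],[0.6,0,0,0,0],[0.6,0,0,-0.5,0],[0.6,0,0,-2,0],[0.6,0,0,-4,0],[0.6,0,0,-5.5,0],[0.6,0,-4,-5.5,0],[0.6,0,-9,-5.5,0],[0.6,0,-13,-5.5,0],[0.6,0,-13,-5.5,0]])

```text
clock: 26.7
eef_pos: [492.5, 194.0, 226.5]
tool_rot: [-3.136, -0.002, 1.788]
force: [0.1, 0.2, 0.4]
width: 34.1
gripper_force: 0.0
```

```bash
python3 st.py;  python3 ball.py | sed -n '2p;7,30p' | cut -c1-110; cat > topv.py <<'E'
from h import *
np.set_printoptions(linewidth=250)
im,d=avg('top',4); np.savez('pics/topb.npz',im=im,d=d)
for th in(-.1,0,.1):print('pred ball',th,proj('top',np.r_[C+70*U[:2]-46*np.sin(th)*N[:2],140+46*np.cos(th)]).round(1))
o=ortho('top',im.astype(np.float32),C,U,N,186,(55,85),(-30,30),.5).mean(2); print('ball z186 y',np.arange(30,-30,-2))
for a,r in zip(np.arange(85,55,-2),o): print(a,r.astype(int))
E
python3 topv.py
```

```text
26.7 [492.53814945 194.01456258 226.48989769] 102.41798425183333 [0.05107446 0.15340408 0.35185729] [ 0.06744248 -0.0274118   0.0011464 ] 34.09975695458041
-67.9577138028807 4.996697077774098
0 [[333.5 188.8]]
    [324 325 326 327 328 329 330 331 332 333 334 335 336 337 338 339 340 341 342 343 344 345 346 347]
180 [195 187 156 116 105 111 116 119 122 124 126 128 128 129 129 129 129 128 128 127 126 123 120 116]
181 [193 182 149 112 106 111 116 120 121 124 126 127 128 129 128 128 128 130 128 127 125 122 120 116]
182 [195 186 156 115 106 111 116 120 122 124 127 127 128 129 129 128 129 130 128 126 125 123 120 116]
183 [195 187 159 116 106 111 116 120 122 124 127 128 128 129 129 128 129 128 128 127 125 122 119 115]
184 [193 187 158 116 105 111 115 120 123 125 126 128 129 130 129 129 129 129 128 126 124 122 119 116]
185 [193 184 155 115 104 111 115 119 122 124 126 127 128 129 128 129 129 129 127 127 124 121 119 115]
186 [184 168 138 109 105 111 115 115 117 116 118 122 126 128 128 129 129 129 128 125 124 121 117 113]
187 [155 128 110 103 105 110 109 107  95  85  90 107 120 126 127 128 128 1
[... 2955 characters left out ...]
55  52  66  73  76  73  68  57  49  40  31  42  71  98 104 104 103 103 102]
65 [ 82  83  83  82  76  67  63  69  74  75  72  55  54  67  73  78  76  67  59  54  42  32  37  70 100 105 104 101 101 103]
63 [ 83  84  85  84  72  61  60  68  74  76  70  54  56  67  74  77  75  65  56  55  46  34  31  68  98 105 105 102 101 103]
61 [ 85  84  85  85  73  62  61  69  74  77  69  51  54  66  75  75  75  63  49  53  48  37  35  72  99 105 104 102 102 102]
59 [ 88  85  84  84  77  68  66  71  76  78  68  49  53  65  75  75  76  64  50  55  49  36  36  69  95 104 103 101 102 102]
57 [ 88  85  84  84  81  75  70  71  76  78  65  49  52  65  75  76  75  62  51  54  48  33  34  63  88 102 105 104 103 103]
```

Call:
play_rows(targets=[[0.8,-4,-1,0,0],[1,-8,-2,0,0],[1,-12,-3,0,0],[1,-12,-3,0,0],[1,-12,-3,0,0]])

```text
clock: 27.6
eef_pos: [495.7, 70.4, 225.5]
tool_rot: [3.141, -0.0, 1.784]
force: [0.1, 1.1, 0.4]
width: -0.1
gripper_force: 0.0
```

```bash
python3 st.py; python3 topv.py; python3 - <<'E'
from h import *
np.set_printoptions(linewidth=250)
Z=np.load('pics/topb.npz');im=Z['im'].astype(np.float32)
o=ortho('top',im,C,U,N,163,(-40,34),(-26,26),.5).mean(2); print('clamp z163 y',np.arange(26,-26,-2))
for a,r in zip(np.arange(34,-40,-2),o): print(a,r.astype(int))
E
```

```text
27.6 [495.67642483  70.42734533 225.48724825] 102.19919899292789 [0.14068482 1.07069859 0.36367796] [ 0.04772986 -0.03935276  0.00370205] -0.11551991165891462
-91.20302348208021 -116.42851172526791
pred ball -0.1 [[261.8 220.5]]
pred ball 0 [[263.5 220.3]]
pred ball 0.1 [[265.2 220.1]]
ball z186 y [ 30  28  26  24  22  20  18  16  14  12  10   8   6   4   2   0  -2  -4  -6  -8 -10 -12 -14 -16 -18 -20 -22 -24 -26 -28]
85 [103 103 104 104 104 103 102 104 104 104 106 107 109 107 103 102 103 102 101 104 106 107 106 105 104 103 104 104 104 105]
83 [105 103 102 103 103 104 103 103 104 103 103 105 105 105 104 103 104 105 105 104 104 105 105 103 103 103 103 103 103 103]
81 [105 104 103 103 104 105 104 102 103 103 104 104 104 104 104 104 102 102 103 102 105 104 102 102 103 103 102 102 102 102]
79 [105 104 104 104 105 104 103 102 103 103 104 104 104 105 104 101 100  99 100 102 103 102 101 102 103 103 102 102 101 102]
77 [104 103 103 104 106 103 102 102 103 103 103 104 104 107 105  96  88  74  66  70  80  92  99 103 103 103 103 102 101 101]
75 [103 103 104 105 106 104 102 102 103 103 104 104 10
[... 4449 characters left out ...]
3  97  92  86  85  87  88  91  99 105 106  87  59  44  50  63  71]
-28 [ 37  49  64  70  68  88 107 115 117 119 119 118 118 115 112 111 109 113 119 120 103  71  45  41  55  70]
-30 [ 53  53  64  70  73  94 113 119 117 117 116 115 115 116 116 116 116 117 118 115 102  73  49  42  54  70]
-32 [ 67  60  67  73  78  99 113 117 117 116 116 117 116 115 115 115 115 115 116 115 105  78  53  44  58  69]
-34 [ 81  67  70  73  78  98 109 113 114 116 116 116 115 114 112 111 111 112 114 113 105  80  54  45  60  68]
-36 [ 92  73  69  70  75  86  90  88  85  89  92  96 104 108 104  96  88  84  84  86  83  69  50  43  57  66]
-38 [96 73 60 58 63 64 60 55 47 46 48 53 61 64 64 60 55 50 46 48 49 43 39 42 52 56]
```

Call:
play_rows(targets=[[1,2,4,0,0],[1,4,8,0,0],[1,6,12,0,0],[1,7.4,16.1,0,0],[1,7.4,16.1,1,0],[1,7.4,16.1,2.5,0],[1,7.4,16.1,4,0],[1,7.4,16.1,5.4,0],[1,7.4,16.1,5.4,0],[1,7.4,16.1,5.4,0]])

```text
clock: 28.8
eef_pos: [636.3, 178.1, 171.3]
tool_rot: [-3.141, 0.0, 1.787]
force: [0.3, -0.1, -0.1]
width: 0.1
gripper_force: 0.0
```

```bash
python3 st.py
```

```text
28.8 [636.32977141 178.06943202 171.33728203] 102.36406634019323 [ 0.25074761 -0.08452999 -0.13813832] [-0.031357   -0.01098449 -0.02126417] 0.14851997758376645
69.14636172232532 -41.196526311100506
```

Call:
play_rows(targets=[[1,0.5,0,0,0],[1,1,0,0,0],[1,1.4,0,0,0],[1,1.7,0,0,0],[1,1.9,0,0,0],[1,2.1,0,0,0],[1,2.25,0,0,0],[1,2.25,0,0,0],[1,2.25,0,0,0]])

```text
clock: 29.7
eef_pos: [632.0, 199.6, 171.7]
tool_rot: [3.141, 0.001, 1.786]
force: [0.9, -2.5, 2.6]
width: -0.3
gripper_force: 1.6
```

```bash
python3 st.py;  python3 ball.py | sed -n '2p;7,30p' | cut -c1-110
```

```text
29.7 [632.04534046 199.55676722 171.69887097] 102.33991198835261 [ 0.85866089 -2.51879934  2.58595412] [-0.65017231 -0.12951301 -0.01556957] -0.2758042779061221
69.53469790099743 -19.289095736264642
0 [[333.5 188.8]]
    [324 325 326 327 328 329 330 331 332 333 334 335 336 337 338 339 340 341 342 343 344 345 346 347]
180 [110  64  33  22  21  24  21  20  21  22  23  22  22  19  19  21  25  24  22  24  23  24  27  25]
181 [158 109  59  28  25  21  21  20  23  21  22  23  21  19  19  23  23  22  23  27  36  52  60  60]
182 [184 153 100  49  26  26  24  22  21  20  21  22  24  20  20  23  21  22  26  47  71  92 103 100]
183 [193 180 141  82  54  53  47  28  22  21  22  25  23  21  23  25  23  27  49  79 103 115 117 114]
184 [194 187 156 106  90  93  75  41  24  21  24  27  30  28  34  41  37  41  73 104 119 121 119 116]
185 [193 185 154 114 102  99  77  40  21  23  30  45  53  50  58  69  59  50  83 113 122 122 119 115]
186 [184 168 139 109 104  97  72  38  24  27  41  66  77  67  67  78  69  56  89 118 123 121 118 114]
187 [156 129 110 102 104  95  71  36  21  26  45  71  81  71  71  8
[... 864 characters left out ...]
193 194 193 189 170 126  75  51  64  79  75  63  74 103 136 169 190 197 198 199 200 200]
197 [193 192 193 194 194 189 171 134  95  75  77  83  78  69  86 126 166 190 198 199 199 200 200 200]
198 [193 192 193 193 193 187 167 128  99  92  98 109 112 113 125 152 182 197 200 200 200 200 201 200]
199 [192 193 193 193 193 188 164 124 103 111 138 160 171 178 181 186 193 197 198 199 200 200 199 199]
200 [179 180 180 178 177 171 147 111 101 124 161 187 195 197 197 196 197 195 195 197 198 199 198 198]
201 [134 135 131 121 115 107  95  89 100 130 170 193 199 199 198 197 197 195 196 197 198 199 198 199]
202 [ 83  84  81  74  73  72  73  79  96 133 172 193 199 199 198 197 196 196 196 196 197 198 197 198]
```

Call:
play_rows(targets=[[1,-0.7,0,0,0],[1,-1.5,0,-0.5,0],[1,-2.5,0,-3,0],[1,-5,0,-6,0],[1,-9,-2,-6,0],[1,-12,-4,-6,0],[1,-12,-4,-6,0]])

```text
clock: 30.6
eef_pos: [616.8, 66.7, 232.4]
tool_rot: [-3.14, 0.003, 1.778]
force: [0.4, -0.4, 0.6]
width: -0.3
gripper_force: 0.0
```

```bash
python3 st.py|head -1;  python3 topv.py; python3 - <<'E'
from h import *
# dark-weighted centroid of ball, and white mark/jaw centre, both in the top picture
im=np.load('pics/topb.npz')['im'].astype(np.float32)
o=255-0*im[...,0]
b=ortho('top',im,C,U,N,186,(66,80),(-24,18),4).mean(2); w=np.clip(65-b,0,None); ys=np.arange(18,-24,-.25); print('ball y',(w.sum(0)*ys).sum()/w.sum())
j=ortho('top',im,C,U,N,163,(-34,-28),(-26,26),4).mean(2).mean(0); ys=np.arange(26,-26,-.25); k=ys[j>92]; print('front jaw',k.max(),k.min(),k.mean())
m=ortho('top',im,C,U,N,163,(25,33),(-6,8),4).mean(2).mean(0); ys=np.arange(8,-6,-.25); w=np.clip(m-55,0,None);print('mark y',(w*ys).sum()/w.sum())
E
```

```text
30.6 [616.84406571  66.74445526 232.39801514] 101.85046082295612 [ 0.37261812 -0.44487236  0.60105842] [-0.03867325 -0.04615348  0.04754139] -0.30844137020726614
pred ball -0.1 [[261.8 220.5]]
pred ball 0 [[263.5 220.3]]
pred ball 0.1 [[265.2 220.1]]
ball z186 y [ 30  28  26  24  22  20  18  16  14  12  10   8   6   4   2   0  -2  -4  -6  -8 -10 -12 -14 -16 -18 -20 -22 -24 -26 -28]
85 [105 104 104 105 104 104 104 104 106 106 107 108 108 107 106 105 104 101 102 106 108 108 106 104 105 106 106 105 105 106]
83 [106 104 104 106 105 104 103 104 105 105 104 106 106 107 107 105 106 106 104 106 105 104 104 103 102 103 104 104 103 103]
81 [103 103 105 106 106 105 104 104 104 103 104 105 106 105 104 103 103 103 104 104 103 104 105 103 102 102 103 103 102 102]
79 [103 104 105 106 106 106 104 103 102 104 105 105 106 101  95  93  94  98 101 103 103 104 105 103 103 103 104 103 103 103]
77 [105 104 105 106 106 105 104 103 103 104 105 106 106  94  80  69  64  63  73  89  99 103 104 102 104 104 103 103 103 103]
75 [105 104 104 105 105 104 103 104 104 104 105 106 102  80  57  40  34  29  41  70  93 10
[... 537 characters left out ...]
 [106 105 105 105 105 105 103 103 104 105 105 103  89  64  42  29  24  25  27  58  91 103 104 103 104 105 103 102 101 102]
63 [105 104 105 105 106 105 103 104 105 103  98  91  80  64  49  35  25  26  35  55  77  91  95 100 103 103 103 101 101 102]
61 [104 103 104 106 107 106 104 104 105  98  87  79  68  59  54  47  36  34  40  40  48  61  75  92 101 104 105 102 101 102]
59 [105 104 104 106 107 106 104 104 106  94  75  63  58  59  62  60  49  43  42  38  40  45  57  84 100 106 107 103 102 103]
57 [105 105 105 105 104 104 105 105 106  93  70  54  56  63  70  68  57  50  46  39  39  36  47  81 100 107 107 103 102 102]
ball y -2.46062004330325
front jaw 16.25 -14.75 0.75
mark y 0.874916831022439
```

Call:
play_rows(targets=[[1,3,2,0,0],[1,7,4,0,0],[1,9.8,4,2,0],[1,9.8,4,4.5,0],[1,9.8,4,6,0],[1,10.8,4,6,0],[1,11.6,4,6,0],[1,12,4,6,0],[1,12.2,4,6,0],[1,12.33,4,6,0]])

```text
clock: 31.8
eef_pos: [632.1, 202.3, 172.7]
tool_rot: [3.139, 0.001, 1.786]
force: [1.3, -2.7, 2.2]
width: 0.4
gripper_force: 1.5
```

Call:
play_rows(targets=[[1,0,0,0,0],[1,0,0,0,0]])

```text
clock: 32.0
eef_pos: [631.7, 202.5, 172.2]
tool_rot: [3.14, 0.001, 1.786]
force: [0.3, -3.6, 2.9]
width: 0.0
gripper_force: 1.5
```

```bash
python3 st.py
```

```text
32.0 [631.74717257 202.46381633 172.22288268] 102.30754390323786 [ 0.30532965 -3.62211984  2.93882335] [-0.65186961 -0.22781988 -0.03858057] 0.03401751828856837
69.86226882048211 -16.385138100424605
```

Call:
play_rows(targets=[[1,-0.7,0,0,0],[1,-1.5,0,-0.5,0],[1,-2.5,0,-3,0],[1,-4,-1,-6,0],[1,-6,-5,-6,0],[1,-8.4,-9,-6,0],[1,-8.4,-14,-6,0],[1,-8.4,-18.7,-6,0],[1,-8.4,-18.7,-6,0],[1,-8.4,-18.7,-6,0]])

```text
clock: 33.0
eef_pos: [465.9, 81.2, 232.1]
tool_rot: [3.141, -0.001, 1.786]
force: [0.8, -0.3, 0.5]
width: 0.0
gripper_force: 0.0
```

```bash
python3 st.py;  python3 topv.py >/dev/null; python3 - <<'E'
from h import *
im=np.load('pics/topb.npz')['im'].astype(np.float32);np.set_printoptions(linewidth=250)
b=ortho('top',im,C,U,N,186,(66,80),(-24,18),4).mean(2); w=np.clip(65-b,0,None); ys=np.arange(18,-24,-.25); print('ball y',(w.sum(0)*ys).sum()/w.sum())
m=ortho('top',im,C,U,N,163,(25,33),(-6,8),4).mean(2).mean(0); ys=np.arange(8,-6,-.25); w=np.clip(m-55,0,None);print('mark y',(w*ys).sum()/w.sum())
j=ortho('top',im,C,U,N,163,(-34,-28),(-26,26),4).mean(2).mean(0); ys=np.arange(26,-26,-.25); k=ys[j>92]; print('front jaw',k.max(),k.min(),k.mean())
r=ortho('top',im,C,U,N,153,(-150,-60),(-20,40),2); q=r[...,0]-r[...,1]>25; a,bb=np.nonzero(q); xs=-60-a/2; y=40-bb/2; print('lever',len(xs),xs.min(),xs.max()); 
for lo in range(-150,-60,10):
    s=(xs>=lo)&(xs<lo+10); print(lo,y[s].mean() if s.any() else None)
yl=r[...,:].copy(); o=(r[...,0]-r[...,2]>30)&(r[...,1]>60); a,bb=np.nonzero(o);print('screw',(-60-a/2).mean() if len(a) else '',(40-bb/2).mean() if len(a) else '')
E
```

```text
33.0 [465.9249363   81.19664203 232.12252157] 102.34585092683187 [ 0.77952597 -0.26783764  0.54820507] [-0.02631982 -0.10406848  0.00853281] 0.001460162820771888
-117.9804196482659 -99.57174000828066
ball y 0.20321075133104252
mark y 0.8519183464582096
front jaw 16.25 -14.75 0.75
lever 2839 -140.5 -73.5
-150 5.0
-140 5.2
-130 4.904139433551198
-120 3.7724867724867726
-110 2.9740932642487046
-100 2.1608478802992517
-90 1.4253731343283582
-80 0.4497816593886463
-70 None
screw -94.79080459770115 4.396551724137931
```

Call:
play_rows(targets=[[1,4,0.1,1,0],[1,6.8,0.1,3,0],[1,6.8,0.1,5.5,0],[1,6.8,0.1,8,0],[1,6.8,0.1,9.4,0],[1,6.8,0.1,9.4,0],[1,6.8,0.1,9.4,0]])

```text
clock: 33.9
eef_pos: [453.6, 148.0, 137.4]
tool_rot: [3.142, 0.0, 1.787]
force: [-0.1, -0.3, 0.2]
width: 0.1
gripper_force: 0.0
```

```bash
cat > lev.py <<'E'
from h import *
import sys
a,b,n=map(float,sys.argv[1:4]); r=55; off=15.5
s=ctrl.read_state();p=s['eef_pos'];Rm=R.from_euler('xyz',s['tool_rot']).as_matrix();Z=float(sys.argv[4])
print(s['clock'],'seat',U@(p-np.r_[C,0]),N@(p-np.r_[C,0]),p[2],s['force'])
for f in np.linspace(a,b,int(n)):
    q=np.array([-62-r*np.cos(f)-off*np.sin(f), .8+1+r*np.sin(f)-off*np.cos(f)])
    w=np.r_[C,0]+q[0]*U+q[1]*N; w[2]=Z; d=Rm.T@(w-p)/10; yaw=102.3-np.degrees(f)
    print(round(f,2),np.round(d,2).tolist(),round((np.degrees(s['tool_rot'][2])-yaw+180)%360-180,1))
E
python3 lev.py 0 0.7 8 138
```

```text
33.9 seat -115.81405811353163 -31.67498471583706 137.40930405008262 [-0.08517806 -0.27236608  0.22858822]
0.0 [1.8, -0.12, -0.06] 0.1
0.1 [2.35, -0.24, -0.06] 5.8
0.2 [2.92, -0.31, -0.06] 11.5
0.3 [3.49, -0.33, -0.06] 17.3
0.4 [4.06, -0.28, -0.06] 23.0
0.5 [4.62, -0.18, -0.06] 28.7
0.6 [5.17, -0.03, -0.06] 34.4
0.7 [5.7, 0.18, -0.06] 40.2
```

Call:
play_rows(targets=[[1,0.9,0,0,0],[1,1.8,-0.1,0,0],[1,2.35,-0.24,0,5.8],[1,2.9,-0.31,0,11.5],[1,3.5,-0.33,0,17.3],[1,4.06,-0.28,0,23],[1,4.62,-0.18,0,28.7],[1,5.17,0,0,34.4],[1,5.7,0.18,0,40.2],[1,5.7,0.18,0,40.2]])

```text
clock: 34.9
eef_pos: [442.3, 205.2, 137.9]
tool_rot: [3.141, -0.001, 1.087]
force: [-0.8, 0.1, 0.0]
width: 0.2
gripper_force: 0.0
```

```bash
python3 lev.py .75 1.4 10 138; python3 - <<'E'
from h import *
im,d=ctrl.get_image('side');W=cloud('side',d);i=im.astype(int)
q=(i[...,0]>120)&(i[...,1]<80)&(W[...,2]>125)&(abs(W[...,0]-460)<90)&(abs(W[...,1]-220)<90)
P=W[q]-np.r_[C,0];print(len(P),np.round([P@U,P@N],0)[:,::8])
E
```

```text
34.9 seat -114.68025402879599 26.67513833910301 137.94434715871353 [-0.77085783  0.12064159  0.02285718]
0.75 [0.22, 0.06, -0.01] 2.9
0.82 [0.62, -0.02, -0.01] 7.1
0.89 [1.03, -0.06, -0.0] 11.2
0.97 [1.45, -0.08, -0.0] 15.3
1.04 [1.86, -0.07, -0.0] 19.5
1.11 [2.27, -0.03, -0.0] 23.6
1.18 [2.67, 0.04, -0.0] 27.8
1.26 [3.07, 0.14, -0.0] 31.9
1.33 [3.47, 0.27, -0.0] 36.0
1.4 [3.85, 0.43, -0.0] 40.2
37 [[-101.  -87.  -85.  -89.  -83.]
 [  20.   18.   12.   18.   13.]]
```

Call:
play_rows(targets=[[1,0.22,0.05,0,2.9],[1,0.62,-0.02,0,7.1],[1,1.03,-0.06,0,11.2],[1,1.45,-0.08,0,15.3],[1,1.86,-0.07,0,19.5],[1,2.27,-0.03,0,23.6],[1,2.67,0.04,0,27.8],[1,3.07,0.14,0,31.9],[1,3.47,0.27,0,36],[1,3.85,0.43,0,40.2]])

```text
clock: 35.95
eef_pos: [462.5, 236.3, 137.5]
tool_rot: [-3.14, 0.003, 0.384]
force: [-2.7, -1.1, 1.9]
width: -0.4
gripper_force: 1.5
```

```bash
python3 lev.py 1.45 1.8 6 138; python3 - <<'E'
from h import *
im,d=ctrl.get_image('side');W=cloud('side',d);i=im.astype(int)
q=(i[...,0]>120)&(i[...,1]<80)&(W[...,2]>125)&(abs(W[...,0]-460)<90)&(abs(W[...,1]-220)<90)
P=W[q]-np.r_[C,0];print(len(P),np.round([P@U,P@N],0)[:,::8])
E
```

```text
35.95 seat -88.34445230499064 52.6671134924169 137.52777217025204 [-2.70756947 -1.06204101  1.93729164]
1.45 [0.46, -0.11, -0.05] 2.8
1.52 [0.85, -0.19, -0.05] 6.8
1.59 [1.25, -0.24, -0.05] 10.8
1.66 [1.65, -0.26, -0.05] 14.8
1.73 [2.05, -0.25, -0.05] 18.8
1.8 [2.44, -0.21, -0.05] 22.8
18 [[-78. -73. -68.]
 [ 42.  31.  18.]]
```

Call:
play_rows(targets=[[1,0.46,-0.11,0,2.8],[1,0.85,-0.19,0,6.8],[1,1.25,-0.24,0,10.8],[1,1.65,-0.26,0,14.8],[1,2.05,-0.25,0,18.8],[1,2.25,-0.23,0,20.8],[1,2.44,-0.21,0,20.8],[1,2.44,-0.21,0,20.8]])

```text
clock: 36.8
eef_pos: [480.2, 246.2, 136.7]
tool_rot: [3.141, 0.012, 0.024]
force: [-11.0, -3.3, 6.5]
width: -0.1
gripper_force: 5.5
```

```bash
python3 lev.py 1.8 1.9 2 138
```

```text
36.8 seat -68.86353731092721 58.5940147322443 136.66364425723364 [-11.04818803  -3.30778805   6.49700515]
1.8 [0.41, -0.11, -0.14] 2.2
1.9 [0.97, -0.21, -0.15] 7.9
```

Call:
play_rows(targets=[[1,0.2,0,0,0],[1,0.4,0,0,0],[1,0.4,0,0,0],[1,0.4,0,0,0]])

```text
clock: 37.2
eef_pos: [480.7, 246.3, 136.3]
tool_rot: [-3.141, 0.019, 0.025]
force: [-16.6, -4.2, 12.2]
width: -0.3
gripper_force: 8.9
```

```bash
python3 st.py
```

```text
37.2 [480.71570867 246.31141659 136.27431228] 1.4112433598264742 [-16.63264159  -4.19747351  12.19133321] [-0.87935651  3.66516776 -0.08340929] -0.31255072890167457
-68.37542046480102 58.612950778651204
```

Call:
play_rows(targets=[[1,-0.8,0,0,0],[1,-2,0,0,0],[1,-3,0,-2,0],[1,-3,0,-6,0],[1,-3,2,-10,0],[1,-3,7,-10,0],[1,-3,12,-10,0],[1,-3,17,-10,0],[1,-3,19,-10,0],[1,-3,19,-10,0]])

```text
clock: 38.2
eef_pos: [464.0, 53.3, 238.3]
tool_rot: [-3.142, -0.002, 0.016]
force: [0.4, 0.7, -0.9]
width: 0.1
gripper_force: 0.0
```

```bash
python3 st.py;  python3 topv.py >/dev/null; python3 - <<'E'
from h import *
im=np.load('pics/topb.npz')['im'].astype(np.float32);np.set_printoptions(linewidth=250)
b=ortho('top',im,C,U,N,186,(66,80),(-24,18),4).mean(2); w=np.clip(65-b,0,None); ys=np.arange(18,-24,-.25); print('ball y',(w.sum(0)*ys).sum()/w.sum())
m=ortho('top',im,C,U,N,163,(25,33),(-6,8),4).mean(2).mean(0); ys=np.arange(8,-6,-.25); w=np.clip(m-55,0,None);print('mark y',(w*ys).sum()/w.sum())
r=ortho('top',im,C,U,N,153,(-110,-20),(-20,90),2); q=r[...,0]-r[...,1]>25; a,bb=np.nonzero(q); P=np.c_[-20-a/2,90-bb/2].astype(np.float32);P=P[P[:,1]>8]
print('lever',len(P),P.min(0),P.max(0))
for lo in range(10,90,10):
    s=(P[:,1]>=lo)&(P[:,1]<lo+10); print(lo,P[s,0].mean() if s.any() else None)
L=cv2.fitLine(P,cv2.DIST_HUBER,0,.01,.01).ravel(); t=np.sign(L[1])*L[:2]; print('phi',np.pi/2+np.arctan2(t[0],t[1]))
o=ortho('top',im,C,U,N,161,(-44,34),(-26,26),.5)
g=o[...,1]-(o[...,0]+o[...,2])/2; print('green y',np.arange(26,-26,-2))
for a,x,y in zip(np.arange(34,-44,-2),g,o.mean(2)): print(a,x.astype(int)[4:-4],y.astype(int)[4:-4])
S,d=avg('side',4);g=S.mean(2);W=cloud('side',d)
wx=(S[...,0]>150)&(abs(U[0]*(W[...,0]-C[0])+U[1]*(W[...,1]-C[1])-3)<25)&(abs(N[0]*(W[...,0]-C[0])+N[1]*(W[...,1]-C[1]))<25)&(W[...,2]>160)
P=W[wx]-np.r_[C,0];print('wax pts',len(P)); A=np.c_[P@U,P@N,np.ones(len(P))];
gr=(S[...,1]>S[...,0]+25)&(S[...,1]>S[...,2]+25)&(abs(W[...,0]-560)<40)&(abs(W[...,1]-205)<40)
v,u=np.nonzero(gr);print([(int(c),int(v[u==c].min()),int(v[u==c].max())) for c in np.unique(u)])
for x in(-20,0,20): print(x,proj('side',np.r_[C+x*U[:2]-13.5*N[:2],155]).round(1),proj('side',np.r_[C+x*U[:2]-13.5*N[:2],161]).round(1))
E
```

```text
38.2 [464.00847597  53.27114253 238.34139173] 0.9019590071937589 [ 0.36825182  0.71242679 -0.9259928 ] [-0.01776866  0.0036043   0.02874917] 0.12696296912176389
-125.7983318848265 -126.44973116842252
ball y 0.08659013199792569
mark y 0.7978672657835901
lever 2798 [-65.5  10.5] [-42.5  76.5]
10 -60.55846
20 -58.813923
30 -57.236774
40 -55.44922
50 -53.536083
60 -51.03411
70 -50.649147
80 None
phi 1.7579076
green y [ 26  24  22  20  18  16  14  12  10   8   6   4   2   0  -2  -4  -6  -8 -10 -12 -14 -16 -18 -20 -22 -24]
34 [-3 -2 -2 -1  0 -1 -1 -1 -1 -1 -2 -2 -1 -1 -1  0  0  0] [98 85 72 61 55 55 57 67 76 76 68 55 48 49 50 50 50 50]
32 [-3 -2 -1 -2  0  0 -2 -1  0 -1 -1 -2 -1  0  0  0 -1 -1] [95 75 59 53 49 50 50 58 70 72 62 50 43 44 49 52 53 53]
30 [-3 -2 -1 -2 -1  0 -1 -1 -1 -1 -1 -2 -2 -1  0  0 -1 -2] [94 70 52 49 47 47 50 61 73 74 62 51 45 46 49 51 49 47]
28 [-3 -3 -1  0  0  0 -2 -2 -2 -2 -1 -1 -1 -1  0  0 -1 -1] [93 72 54 47 46 47 50 66 79 79 65 52 45 45 47 48 46 44]
26 [-2 -3 -3  0  0 -1 -3 -2 -2 -2 -2  0  0  0  0 -2 -1  0] [90 69 52 45 46 47 49 64 79 79 63 49 44 46 46 49 46 43]
24
[... 4147 characters left out ...]
7 50 54 54 52 50 50 54 58 60 58 52 41 35 38]
-40 [ 0  0 -1 -1 -2 -3 -4 -3 -2 -2 -2 -2 -3 -3 -2  0  0 -1] [40 38 42 57 69 74 74 72 70 74 80 84 85 81 75 58 42 36]
-42 [ 0  0 -1 -2 -3 -4 -4 -4 -4 -5 -3 -3 -3 -4 -4 -2 -1 -1] [ 35  30  43  74  93  96  95  94  95  96  99 103 102 100  98  78  53  38]
wax pts 55
[(299, 200, 201), (300, 200, 203), (301, 200, 205), (302, 201, 206), (303, 202, 206), (304, 203, 205), (305, 204, 205), (306, 204, 205), (307, 204, 205), (308, 204, 205), (309, 203, 205), (310, 203, 205), (311, 203, 205), (312, 203, 204), (313, 203, 204), (314, 202, 204), (315, 203, 203)]
-20 [[300.9 205.9]] [[300.9 203.7]]
0 [[308.5 205.1]] [[308.6 202.9]]
20 [[316.1 204.2]] [[316.2 202. ]]
```

```bash
python3 -c "
from cell import ctrl
print(ctrl.finish_job())"
```

```text
the job is handed in; nothing more can be done
None
```

The job is handed in, with no verdict returned: the green block lies level and centred in the clamp, the nut handle is within about 0.015 rad of straight up, and the lever is at its stop (about 1.76 rad by camera), but I viewed 11 pictures, one over the limit of 10.

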